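# Lay out a door kit and a drawer kit on their template boards

### The arm

A 6-joint arm with a two-finger parallel gripper is mounted at the origin on the work surface. World frame = base frame: x ahead of the robot, y to its left, z up, the work surface at z = 0. Lengths are in m, angles in rad, forces in N, time in s.
With the tool pointing down it reaches from about 0.35 to 0.775 m from the base axis. Payload 5.5 kg.
Tool frame: the origin (TCP) lies midway between the tips of the shut fingers; the grasp point (between the pads) lies 19 mm behind it; z points along the fingers, y is the line along which they close (so a half turn about z gives the same grasp; the last joint's range is limited). The gripper opens to 85 mm and grips with 20 to 120 N. Pads are 22 mm wide; open, the fingers measure 114 mm over their backs; the gripper's body (76 mm by 85 mm) begins 54 mm behind the grasp point. The pads swing forward as they close: fully open they stand 13 mm farther back than shut.
Start: joints at [-1.466, 0.313, 0.046, 1.304, 0, 1.431], TCP at [0.139, -0.558, 0.231] pointing down, gripper open.
Joint ranges: [-2.76, 2.76], [-0.86, 1.69], [-1.03, 1.26], [-2.2, 2.34], [-1.47, 1.5], [-3.14, 3.14]. Speed limits (rad/s): [2.57, 2.57, 3.14, 3.14, 3.14, 3.14].

### API

Orientations are given as a unit quaternion [w, x, y, z].
In Python, from workcell import env gives the robot as it stands. The module is installed in compiled form; this text tells all that it offers.
- The arm moves only by the tool carry_out, never from a script. Its argument "series" is a list of rows, each an object with "delta_rot": the turn, a rotation vector about the world's x, y, z normalised to -1 to 1, where 1 is 0.1 rad, a list of three; "travel": the shift along the world's x, y, z normalised to -1 to 1, where 1 is 0.025 m, a list of three; "fingers": the closure, from -1 (fully open) to 1 (shut). In form: [{"delta_rot": [ax, ay, az], "travel": [tx, ty, tz], "fingers": fingers}, ...]. A call has 1 to 5 rows; each row shifts and turns the commanded pose from where the row before left it; what a row does not reach is not made up. A row lasts 1/8 s, in which the tool goes at most 62.5 mm and 10.7 degrees, less where a joint would pass 70% of its speed; a pose out of reach is approached as far as the arm can. A call with a number of a shift or a turn outside -1 to 1 is refused whole. A call with a gripper value outside its range is refused whole. The fingers move at their own pace and stop on an object; "squeeze" is the grip in N (left out, the last holds). Time passes only in rows, so rows that do not move let the fingers close. It gives the time, the measured TCP pose, the force, the opening and the grip force at its end, in the units of the state.
- env.get_state(): the state, without advancing time (a new reading comes with each control period).
- env.read_camera(name): name is "scene" or "top" or "wrist"; returns a dict with "color" (420x560x3 uint8, red, green, blue), "fx", "fy", "cx", "cy" (pixels), "world_from_camera" (4x4, takes a point from camera to world coordinates); the wrist camera has in their place "hand_eye" (4x4, takes a point from camera to tool coordinates, whose origin is the TCP and whose axes are the flange's). Camera axes: x right, y up, looking along -z (the intrinsics and any distortion apply to the point x, -y, -z); pixel columns grow to the right and rows downward; lengths in m; the calibration is good to about 2 mm. A picture is of the moment at which its call begins: read the wrist's pose just before it. There is no depth.
- env.hand_in(): hands the job in; it is judged then, once.
The state is a dict: "clock": time; "joint_pos": joint angles; "qvel": joint speeds; "tau": joint torques, N m; "tcp_pos": TCP position; "orientation": TCP orientation; "wrist_force": force on the tool from outside, world axes, zero at the start; "ft_torque": the same for the moment, N m; "finger_gap": finger opening in m; "grip_force": force on a finger pad.
Only numpy, scipy, OpenCV 4.12 (cv2) and the standard library are available. Lean on these libraries where they do the work, as an engineer would, in place of code of your own. Each camera call takes 0.05 s, during which the arm holds its last target. There are 200 camera calls.

### The job

Make up the two hardware kits on the plywood layout boards: the large knob and the hinge on the board with two outlines, and the bar handle, the castor and the small knob on the board with three outlines. Each piece goes the way up it is now, in the middle of the outline drawn for its size and shape and lined up with it. Leave the tin of screws, the sanding block and the glue bottle where they stand.

Things in the scene. Friction and masses are not known exactly. Their poses are not given: they have to be found in the camera images.
- door_board: Plywood board fixed on the bench, 150 (x) by 190 (y) by 9 mm; origin: centre of underside, z up. Black outlines on top: circle 64 mm across, centred at x 0, y +45 mm, for the large knob; rectangle 92 (x) by 55 (y) mm, centred at x 0, y -45 mm, for the hinge, its x axis along the board's x, either way round.
- drawer_board: Plywood board fixed on the bench, 150 (x) by 190 (y) by 9 mm; origin: centre of underside, z up. Black outlines on top: rectangle 36 (x) by 116 (y) mm at x +42, y 0 mm for the handle, its x axis along board y; rectangle 72 (x) by 58 (y) mm at x -30, y -48 mm for the castor, its x axis along board x (both either way round); circle 46 mm across at x -30, y +50 mm for the small knob.
- large_knob: Larger of two turned pale-wood cupboard knobs, standing on its foot: 38 mm high, head 48 mm diameter with a straight side from 19 to 31 mm height, foot 34 mm diameter, about 35 g. Origin: centre of its underside, z up. 
- small_knob: Smaller of the two turned pale-wood knobs, standing on its foot: 32 mm high, head 30 mm diameter with a straight side from 14 to 26 mm height, foot 24 mm diameter, about 20 g. Origin: centre of its underside, z up. 
- hinge: Heavy brass butt hinge, folded shut and lying flat: 76 mm long (its x), 39 mm wide over all (its y), leaves 10 mm thick, knuckle barrel 12 mm diameter along the +y edge, about 130 g. Grip it across its 39 mm width, low down. Origin: middle of its 76 by 39 mm footprint, on the underside, z up.
- handle: Steel bar handle (a drawer pull) standing on its two feet like a low bridge: bar 100 mm long (its x), 14 mm wide (its y), 10 mm thick, its top at 32 mm; open below the bar up to 22 mm between the feet, which are 20 mm wide; about 90 g. Origin: under the middle of the bar, at the underside of the feet, z up.
- castor: Castor upside down on its steel plate, black wheel uppermost: plate 56 (x) by 42 (y) by 4 mm; fork cheeks 30 mm over their outsides (along y), 24 mm wide (x), from 11 to 45 mm height, grip these along y; wheel 44 mm diameter, axle along y at 38 mm height, top at 60 mm; about 140 g. Origin: centre of the plate's underside, z up.
- tin: Bystander: round open metal tin of brass screws, 54 mm diameter, 50 mm high, loose. Origin: centre of its underside, z up. 
- sanding_block: Bystander: cork sanding block, 50 mm (x) by 32 mm (y) by 25 mm high, loose. Origin: centre of its underside, z up. 
- glue: Bystander: small white glue bottle with an orange cap, 44 mm diameter, 78 mm high, loose. Origin: centre of its underside, z up. 
There are look-alikes about, which are no part of the job. Leave any purple or turquoise look-alike of the castor alone.

How it is judged:
By the outcome, as a careful person would: the job done as asked, in the order asked, and still so for the second after the job is handed in, with the robot touching nothing.
It also fails if it takes over 128 s, if anything falls off the work surface, if the arm or the gripper's body presses on something with over 40 N, if the wrist force passes 120 N, or if a joint passes its speed limit or range.

## Working session

There is one attempt and no reset: what is moved stays moved. The work goes in short steps, Python scripts to look and compute and a tool call to move; the robot and the scene stay as the last step left them, time stands still between calls to the robot, and variables do not carry over. Pictures are saved under pics/ and viewed, at most 14 in all, crops included, and the job is handed in when it is done.

Besides the shell and the picture viewer there is one more tool, called after "Request:" as name(argument=value, ...), one argument or row to a line, values as JSON. carry_out: Moves the arm, as the interface text tells. Its arguments: {"type":"object","properties":{"series":{"type":"array","items":{"type":"object","properties":{"delta_rot":{"type":"array","items":{"type":"number"}},"travel":{"type":"array","items":{"type":"number"}},"fingers":{"type":"number"}}}},"squeeze":{"type":"number"}},"required":["series"]}

```bash
mkdir -p pics; python3 - <<'E'
from workcell import env
import cv2
s=env.get_state(); print({k:s[k] for k in('clock','tcp_pos','orientation','finger_gap')})
for n in('top','scene'):
    d=env.read_camera(n); cv2.imwrite(f'pics/{n}0.png',cv2.resize(d['color'][:,:,::-1],(800,600),interpolation=cv2.INTER_CUBIC))
    print(n,[k for k in d],d['fx'],d['fy'],d['cx'],d['cy'],d.get('world_from_camera'))
E
```

```text
{'clock': 0.0, 'tcp_pos': array([ 0.13928439, -0.55734524,  0.23041323]), 'orientation': array([-9.10969720e-04,  9.92518818e-01,  1.22088353e-01,  2.04896389e-05]), 'finger_gap': 0.08522686542386546}
top ['color', 'fx', 'fy', 'cx', 'cy', 'world_from_camera'] 449.3259496689225 449.3259496689225 276.6430695041718 204.83617545406688 [[ 2.17675814e-03  9.97430601e-01 -7.16062636e-02  5.49779548e-01]
 [-9.99763733e-01  6.22006153e-04 -2.17276506e-02 -1.78147712e-02]
 [-2.16272841e-02  7.16366413e-02  9.97196296e-01  1.12897109e+00]
 [ 0.00000000e+00  0.00000000e+00  0.00000000e+00  1.00000000e+00]]
scene ['color', 'fx', 'fy', 'cx', 'cy', 'world_from_camera'] 543.1416597405611 543.1416597405611 282.40088629043834 208.20774637020264 [[-0.59826479 -0.51290285  0.61563781  1.36148973]
 [ 0.80115645 -0.39734009  0.44751447  0.54651195]
 [ 0.01508613  0.76095435  0.64863001  0.79564821]
 [ 0.          0.          0.          1.        ]]
```

View pics/top0.png

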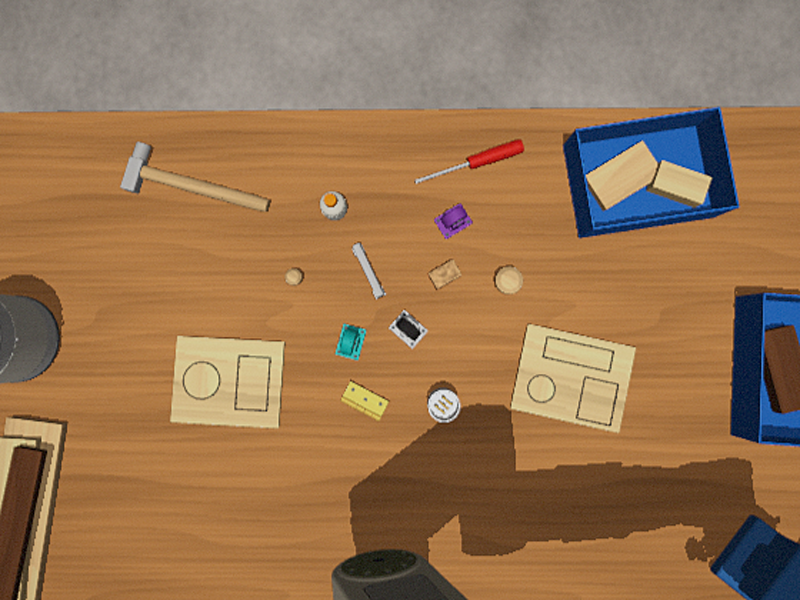

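View pics/scene0.png

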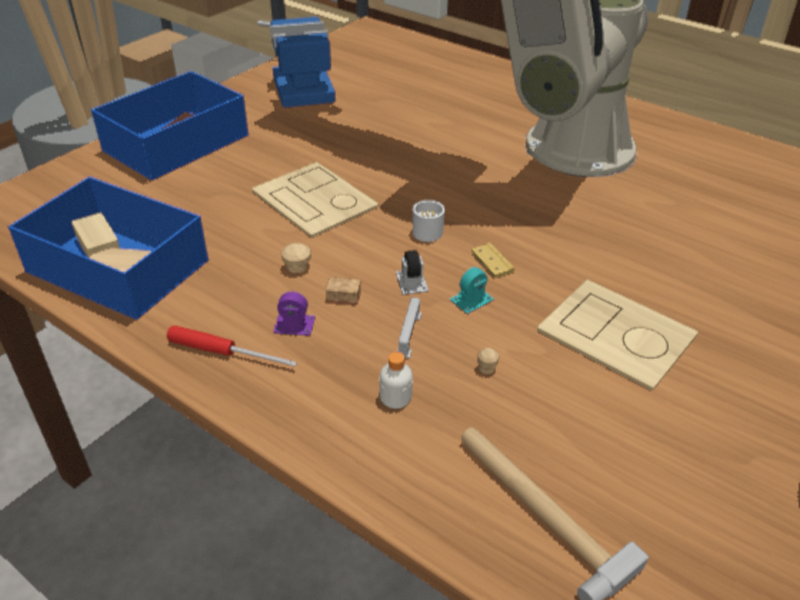

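The top view (800 px) shows these pieces:
- Large knob (508,280), small knob (293,276), handle (368,271), and a brass hinge at (365,400).
- Door board at (228,382) and drawer board at (572,378).
- Castors: black/white at (408,329), turquoise at (350,342), purple at (453,220). The black-wheeled one with a steel plate is the one meant. I'll confirm it in a close crop.

```bash
cat > h.py <<'E'
from workcell import env
import numpy as np, cv2
from scipy.spatial.transform import Rotation as R
def cam(n):
    s=env.get_state(); d=env.read_camera(n)
    if n=='wrist':
        T=np.eye(4); q=s['orientation']; T[:3,:3]=R.from_quat([q[1],q[2],q[3],q[0]]).as_matrix(); T[:3,3]=s['tcp_pos']
        d['T']=T@np.array(d['hand_eye'])
    else: d['T']=np.array(d['world_from_camera'])
    return d
def save(d,f):
    np.savez(f'pics/{f}.npz',**{k:d[k] for k in('color','fx','fy','cx','cy','T')})
def load(f): return {k:v for k,v in np.load(f'pics/{f}.npz').items()}
def p2w(d,u,v,z):
    r=d['T'][:3,:3]@np.array([(u-d['cx'])/d['fx'],-(v-d['cy'])/d['fy'],-1]); o=d['T'][:3,3]
    return o+r*(z-o[2])/r[2]
def w2p(d,p):
    c=np.linalg.inv(d['T'])@np.append(p,1); return np.array([d['cx']-d['fx']*c[0]/c[2],d['cy']+d['fy']*c[1]/c[2]])
def crop(d,f,u0,v0,w,k):
    h=w*3//4; c=d['color'][v0:v0+h,u0:u0+w,::-1]; cv2.imwrite(f'pics/{f}.png',cv2.resize(c,None,fx=k,fy=k,interpolation=cv2.INTER_CUBIC))
E
python3 - <<'E'
from h import *
d=cam('top'); save(d,'top')
S=560/800
for n,U,V,z in [('Lknob',508,279,.03),('sknob',293,276,.025),('handle',368,271,.032),('castor',408,327,.03),('hinge',365,400,.01),('door',228,382,.009),('drawer',573,378,.009),('tin',443,404,.05),('block',444,274,.025),('glue',332,204,.07),('purple',453,220,.03),('turq',350,342,.03)]:
    print(n,p2w(d,U*S,V*S,z).round(3))
w=env.read_camera('wrist'); print(w['hand_eye'],w['fx'],w['cx'],w['cy'],w.keys())
E
```

```text
Lknob [ 0.652 -0.187  0.03 ]
sknob [0.658 0.184 0.025]
handle [0.666 0.053 0.032]
castor [ 0.57  -0.016  0.03 ]
hinge [0.444 0.058 0.01 ]
door [0.474 0.298 0.009]
drawer [ 0.483 -0.3    0.009]
tin [ 0.442 -0.074  0.05 ]
block [ 0.661 -0.078  0.025]
glue [0.775 0.111 0.07 ]
purple [ 0.755 -0.093  0.03 ]
turq [0.544 0.083 0.03 ]
[[ 2.64021810e-04  9.54352801e-01  2.98681539e-01  7.59567013e-02]
 [ 9.99997755e-01  3.76043626e-04 -2.08549717e-03  6.44225309e-05]
 [-2.10261736e-03  2.98681419e-01 -9.54350559e-01 -1.42635955e-01]
 [ 0.00000000e+00  0.00000000e+00  0.00000000e+00  1.00000000e+00]] 301.83686861779034 280.78279309380764 209.54601452628603 dict_keys(['color', 'fx', 'fy', 'cx', 'cy', 'hand_eye'])
```

Request:
carry_out(
  series=[
    {"travel": [1,1,0],"delta_rot": [0,0,-1],"fingers": -1},
    {"travel": [1,1,0],"delta_rot": [0,0,-1],"fingers": -1},
    {"travel": [1,1,0],"delta_rot": [0,0,-0.45],"fingers": -1},
    {"travel": [1,1,0],"delta_rot": [0,0,0],"fingers": -1},
    {"travel": [1,1,0],"delta_rot": [0,0,0],"fingers": -1},
  ],
)

```text
clock: 0.82
tcp_pos: [0.265, -0.4319, 0.2312]
orientation: [-0.0, 1.0, -0.0, -0.0]
wrist_force: [0.3, 0.2, -0.0]
finger_gap: 0.0854
grip_force: 0.0
```

Request:
carry_out(
  series=[
    {"travel": [1,1,0],"delta_rot": [0,0,0],"fingers": -1},
    {"travel": [1,1,0],"delta_rot": [0,0,0],"fingers": -1},
    {"travel": [1,1,0],"delta_rot": [0,0,0],"fingers": -1},
    {"travel": [1,1,0],"delta_rot": [0,0,0],"fingers": -1},
    {"travel": [1,1,0],"delta_rot": [0,0,0],"fingers": -1},
  ],
)

```text
clock: 1.45
tcp_pos: [0.39, -0.3069, 0.2312]
orientation: [0.0, 1.0, -0.0, -0.0]
wrist_force: [0.3, 0.0, -0.4]
finger_gap: 0.0856
grip_force: 0.0
```

Request:
carry_out(
  series=[
    {"travel": [1,1,0],"delta_rot": [0,0,0],"fingers": -1},
    {"travel": [1,1,0],"delta_rot": [0,0,0],"fingers": -1},
    {"travel": [0,0,0],"delta_rot": [0,0,0],"fingers": -1},
    {"travel": [0,0,0],"delta_rot": [0,0,0],"fingers": -1},
  ],
)

```text
clock: 1.95
tcp_pos: [0.4391, -0.2579, 0.2311]
orientation: [0.0, 1.0, 0.0, -0.0]
wrist_force: [0.1, -0.4, -0.3]
finger_gap: 0.0854
grip_force: 0.0
```

```bash
python3 - <<'E'
from h import *
d=cam('wrist'); save(d,'w1'); s=env.get_state(); print(s['clock'],s['tcp_pos'],s['orientation'],s['joint_pos'])
cv2.imwrite('pics/w1.png',cv2.resize(d['color'][:,:,::-1],(800,600),interpolation=cv2.INTER_CUBIC))
E
```

```text
2.0 [ 0.43888811 -0.25826425  0.23119127] [ 5.77689317e-05  9.99999905e-01 -3.54588311e-04 -2.45680297e-04] [-6.89395758e-01  1.86088882e-01 -1.21172575e-01  1.26384067e+00
 -4.01584376e-04  2.45290613e+00]
```

View pics/w1.png

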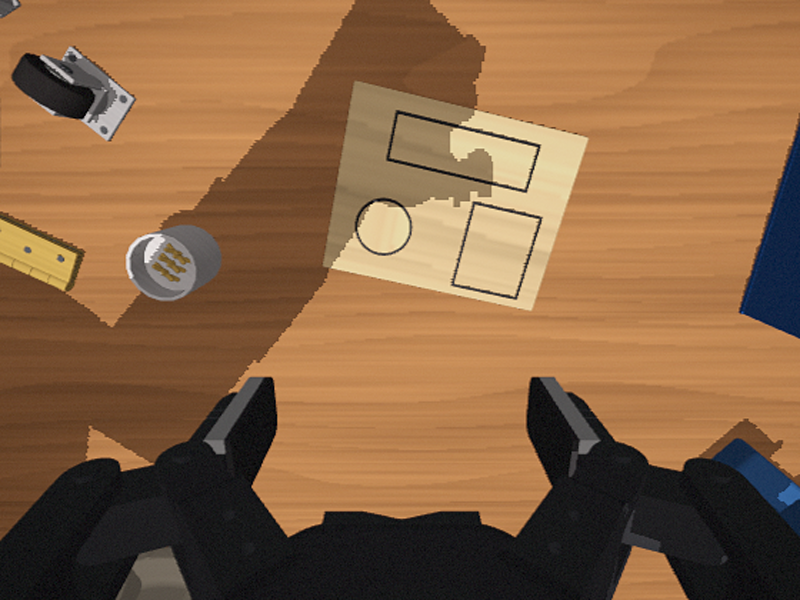

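Wrist view: the drawer board has corners at (355,81), (588,137), (533,310) and (325,268). Its handle rectangle, castor rectangle and small circle at (384,227) are all clear. I'll go up to a central overview next.

Request:
carry_out(
  series=[
    {"travel": [1,1,1],"delta_rot": [0,0,1],"fingers": -1},
    {"travel": [0,1,1],"delta_rot": [0,0,1],"fingers": -1},
    {"travel": [0,1,1],"delta_rot": [0,0,1],"fingers": -1},
    {"travel": [0,1,1],"delta_rot": [0,0,0],"fingers": -1},
    {"travel": [0,1,0],"delta_rot": [0,0,0],"fingers": -1},
  ],
)

```text
clock: 2.62
tcp_pos: [0.4647, -0.1336, 0.3335]
orientation: [0.001, 0.989, 0.148, 0.002]
wrist_force: [-0.7, -0.5, -0.1]
finger_gap: 0.0852
grip_force: 0.0
```

Request:
carry_out(
  series=[
    {"travel": [0,1,0],"delta_rot": [0,0,0],"fingers": -1},
    {"travel": [0,1,0],"delta_rot": [0,0,0],"fingers": -1},
    {"travel": [0,1,0],"delta_rot": [0,0,0],"fingers": -1},
    {"travel": [0,1,0],"delta_rot": [0,0,0],"fingers": -1},
    {"travel": [0,0,0],"delta_rot": [0,0,0],"fingers": -1},
  ],
)

```text
clock: 3.25
tcp_pos: [0.464, -0.0328, 0.3315]
orientation: [0.0, 0.989, 0.15, 0.0]
wrist_force: [-0.1, -0.7, -0.2]
finger_gap: 0.0854
grip_force: 0.0
```

```bash
cat >> h.py <<'E'
from scipy.optimize import least_squares
def fit(obs,mod,z,x0):
    "obs: list of (d,[(u,v)..],[model xy(z)..]) ; fits x,y,th"
    def pts(x,m):
        c,s=np.cos(x[2]),np.sin(x[2]); m=np.array(m,float); zz=m[:,2] if m.shape[1]>2 else np.zeros(len(m))
        return np.c_[x[0]+c*m[:,0]-s*m[:,1],x[1]+s*m[:,0]+c*m[:,1],z+zz]
    f=lambda x:np.concatenate([(w2p(obs[0],p)-q) for p,q in zip(pts(x,mod),obs[1])])
    r=least_squares(f,x0,x_scale=[.01,.01,.1]); return r.x, np.sqrt(np.mean(r.fun**2))
E
python3 - <<'E'
from h import *
d=cam('wrist'); save(d,'w2'); s=env.get_state(); print(s['clock'],s['tcp_pos'],s['joint_pos'][5])
cv2.imwrite('pics/w2.png',cv2.resize(d['color'][:,:,::-1],(800,600),interpolation=cv2.INTER_CUBIC))
d=load('w1'); S=.7
P=[(355,81),(588,137),(533,310),(325,268),(397,112),(540,146),(526,191),(388,160),(474,203),(541,216),(517,298),(453,285),(384,227)]
M=np.array([(75,95),(75,-95),(-75,-95),(-75,95),(60,58),(60,-58),(24,-58),(24,58),(6,-19),(6,-77),(-66,-77),(-66,-19),(-30,50)])/1000
print('drawer w1',fit((d,np.array(P)*S),M,.009,[.483,-.3,-.25]))
t=load('top')
print(fit((t,np.array([(527,324),(636,346),(620,432),(512,401)])*S),M[:4],.009,[.483,-.3,-.25]))
E
```

```text
3.3 [ 0.46417291 -0.0334301   0.33142592] 2.597455424287069
drawer w1 (array([ 0.48306667, -0.29988955, -0.21038433]), np.float64(0.5333742456348051))
(array([ 0.48719175, -0.30126239, -0.22564212]), np.float64(1.5820166013136905))
```

View pics/w2.png

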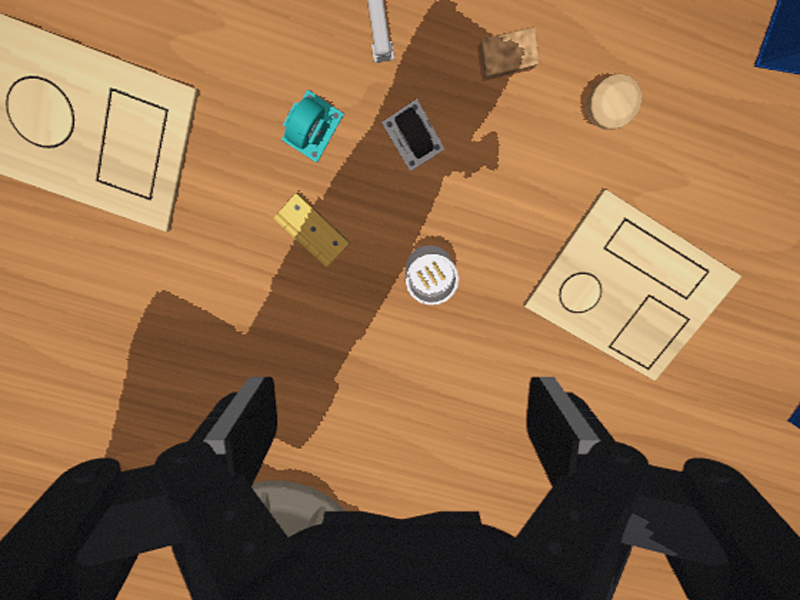

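Overview: the black-wheeled steel castor at (413,133) and the turquoise look-alike at (313,125). The hinge is at (311,229), the large knob at (614,102) and the tin at (432,277). I'll enlarge this area to confirm the castor and read positions.

```bash
python3 - <<'E'
from h import *
d=load('w2'); crop(d,'c2',190,12,264,3)
S=.7
M=np.array([(75,95),(75,-95),(-75,-95),(-75,95),(60,58),(60,-58),(24,-58),(24,58),(6,-19),(6,-77),(-66,-77),(-66,-19),(-30,50)])/1000
P=[(605,189),(741,274),(655,380),(525,304),(624,219),(708,270),(691,298),(605,245),(649,296),(689,320),(647,369),(610,347),(580,292)]
print('drawer w2',fit((d,np.array(P)*S),M,.009,[.483,-.3,-.25]))
D=np.array([(75,-95),(-75,-95),(46,-17.5),(46,-72.5),(-46,-72.5),(-46,-17.5),(0,45)])/1000
P=[(198,89),(170,230),(113,89),(167,108),(152,199),(97,181),(40,112)]
print('door w2',fit((d,np.array(P)*S),D,.009,[.474,.298,0]))
E
```

```text
drawer w2 (array([ 0.48421064, -0.30022506, -0.2173885 ]), np.float64(0.9895788686816501))
door w2 (array([ 0.47575541,  0.29936459, -0.04651652]), np.float64(0.9007947102567326))
```

View pics/c2.png

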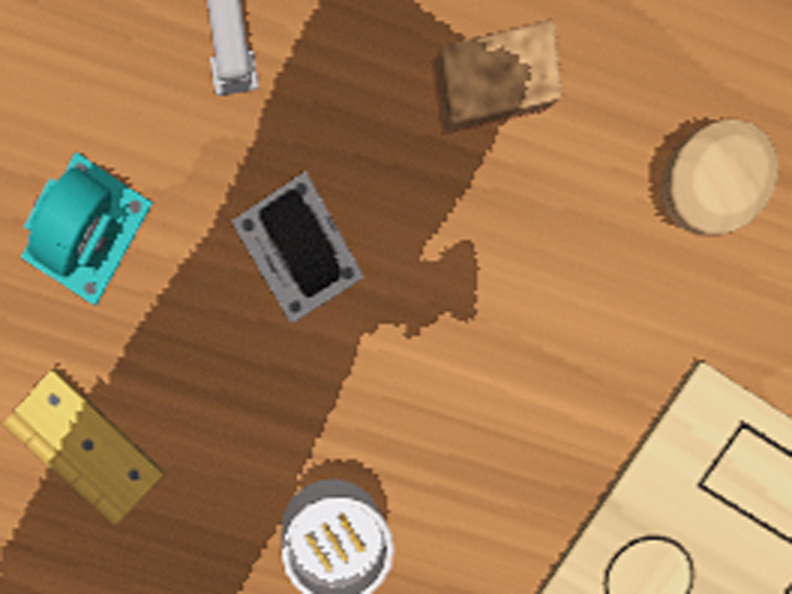

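The crop confirms it: black wheel and grey steel plate at (300,246), with plate corners (306,171), (363,276), (293,321), (233,220). The hinge barrel edge runs from (5,420) to (117,524), and the large knob head is centred at (723,177).

```bash
python3 - <<'E'
from h import *
d=load('w2')
f=lambda P:(np.array(P,float)+.5)/3-.5+np.array([190,12])
c=fit((d,f([(306,171),(363,276),(293,321),(233,220)])),np.array([(28,21),(-28,21),(-28,-21),(28,-21)])*-1/1000,.004,[.57,-.016,0.5]);print('castor',c)
c=fit((d,f([(306,171),(363,276),(293,321),(233,220)])),np.array([(-28,21),(28,21),(28,-21),(-28,-21)])/1000,.004,[.57,-.016,0.5]);print('castor',c)
# hinge: leaf edge (y=-19.5,z=10) , barrel edge (y=+19.5,z=6)
H=np.array([(38,-19.5,10),(-38,-19.5,10),(-38,19.5,6),(38,19.5,6)])/1000
print('hinge',fit((d,f([(55,370),(163,474),(117,524),(5,420)])),H,0,[.444,.058,1.1]))
k=p2w(d,*f((723,177)),.025); print('Lknob',k)
for z,u,v in((.025,668,177),(.025,778,177),(.025,723,117),(.025,723,237)): print(p2w(d,*f((u,v)),z)-k)
print('tin',p2w(d,*f((337,545)),.05))
E
```

```text
castor (array([ 0.56735495, -0.01467695, -2.44304032]), np.float64(20.456198926974757))
castor (array([ 0.56809847, -0.01473277, -2.28835937]), np.float64(0.43337813199088937))
hinge (array([0.44370362, 0.06060935, 1.08121267]), np.float64(0.5555797770505527))
Lknob [ 0.65270364 -0.18953624  0.025     ]
[-0.00742774  0.02391441  0.        ]
[ 0.00742978 -0.02392097  0.        ]
[0.02236736 0.01075622 0.        ]
[-0.02319416 -0.01115383  0.        ]
tin [ 0.44263572 -0.07268048  0.05      ]
```

Request:
carry_out(
  series=[
    {"travel": [0.942,-0.782,-0.9],"delta_rot": [0,0,0],"fingers": -1},
    {"travel": [0.942,-0.782,-0.9],"delta_rot": [0,0,0],"fingers": -1},
    {"travel": [0.942,-0.782,-0.9],"delta_rot": [0,0,0],"fingers": -1},
    {"travel": [0.942,-0.782,-0.9],"delta_rot": [0,0,0],"fingers": -1},
    {"travel": [0.942,-0.782,-0.9],"delta_rot": [0,0,0],"fingers": -1},
  ],
)

```text
clock: 3.92
tcp_pos: [0.5825, -0.1333, 0.2178]
orientation: [0.0, 0.989, 0.148, -0.0]
wrist_force: [-0.3, 0.6, 0.2]
finger_gap: 0.0856
grip_force: 0.0
```

Request:
carry_out(
  series=[
    {"travel": [0.942,-0.782,-0.9],"delta_rot": [0,0,0],"fingers": -1},
    {"travel": [0.942,-0.782,-0.9],"delta_rot": [0,0,0],"fingers": -1},
    {"travel": [0.942,-0.782,-0.9],"delta_rot": [0,0,0],"fingers": -1},
    {"travel": [0,0,-1],"delta_rot": [0,0,0],"fingers": -1},
    {"travel": [0,0,0],"delta_rot": [0,0,0],"fingers": -1},
  ],
)

```text
clock: 4.55
tcp_pos: [0.6506, -0.1907, 0.1232]
orientation: [-0.001, 0.989, 0.148, -0.003]
wrist_force: [-0.5, 0.2, -0.1]
finger_gap: 0.0851
grip_force: 0.0
```

Request:
carry_out(
  series=[
    {"travel": [0,0,-1],"fingers": -1,"delta_rot": [0,0,0]},
    {"travel": [0,0,-1],"fingers": -1,"delta_rot": [0,0,0]},
    {"travel": [0,0,0],"fingers": -1,"delta_rot": [0,0,0]},
  ],
)

```text
clock: 4.92
tcp_pos: [0.6513, -0.1895, 0.0755]
orientation: [-0.001, 0.989, 0.149, -0.001]
wrist_force: [0.3, 0.7, -0.8]
finger_gap: 0.0855
grip_force: 0.0
```

Request:
carry_out(
  series=[
    {"travel": [0.05,0,-1],"fingers": -1,"delta_rot": [0,0,0]},
    {"travel": [0,0,-1],"fingers": -1,"delta_rot": [0,0,0]},
    {"travel": [0,0,-0.9],"fingers": -1,"delta_rot": [0,0,0]},
    {"travel": [0,0,0],"fingers": -1,"delta_rot": [0,0,0]},
  ],
)

```text
clock: 5.42
tcp_pos: [0.6533, -0.1894, 0.0039]
orientation: [-0.0, 0.989, 0.149, -0.001]
wrist_force: [0.2, 0.6, 0.9]
finger_gap: 0.0854
grip_force: 0.0
```

Request:
carry_out(
  squeeze=40,
  series=[
    {"travel": [0,0,0],"fingers": 1,"delta_rot": [0,0,0]},
    {"travel": [0,0,0],"fingers": 1,"delta_rot": [0,0,0]},
    {"travel": [0,0,0],"fingers": 1,"delta_rot": [0,0,0]},
    {"travel": [0,0,0],"fingers": 1,"delta_rot": [0,0,0]},
  ],
)

```text
clock: 5.92
tcp_pos: [0.6553, -0.1898, 0.006]
orientation: [0.001, 0.989, 0.149, 0.001]
wrist_force: [0.0, 0.9, 5.5]
finger_gap: 0.046
grip_force: 41.4
```

Request:
carry_out(
  series=[
    {"travel": [0,0,0.6],"fingers": 1,"delta_rot": [0,0,0]},
    {"travel": [0,0,1],"fingers": 1,"delta_rot": [0,0,0]},
    {"travel": [0,0,1],"fingers": 1,"delta_rot": [0,0,0]},
    {"travel": [0,0,1],"fingers": 1,"delta_rot": [0,0,0]},
    {"travel": [0,0,1],"fingers": 1,"delta_rot": [0,0,0]},
  ],
)

```text
clock: 6.55
tcp_pos: [0.654, -0.1893, 0.1206]
orientation: [0.0, 0.989, 0.149, 0.0]
wrist_force: [0.2, 0.1, -0.4]
finger_gap: 0.046
grip_force: 41.1
```

Request:
carry_out(
  series=[
    {"travel": [-0.4,1,0.8],"fingers": 1,"delta_rot": [0,0,1]},
    {"travel": [-0.4,1,0.8],"fingers": 1,"delta_rot": [0,0,1]},
    {"travel": [-0.4,1,0.8],"fingers": 1,"delta_rot": [0,0,1]},
    {"travel": [-0.4,1,0.8],"fingers": 1,"delta_rot": [0,0,1]},
    {"travel": [-0.4,1,0.8],"fingers": 1,"delta_rot": [0,0,1]},
  ],
)

```text
clock: 7.18
tcp_pos: [0.6034, -0.0635, 0.2205]
orientation: [0.0, 0.92, 0.391, 0.0]
wrist_force: [0.1, 0.6, 0.0]
finger_gap: 0.0459
grip_force: 41.1
```

Request:
carry_out(
  series=[
    {"travel": [-0.5,1,0],"fingers": 1,"delta_rot": [0,0,1]},
    {"travel": [-0.5,1,0],"fingers": 1,"delta_rot": [0,0,1]},
    {"travel": [-0.5,1,0],"fingers": 1,"delta_rot": [0,0,1]},
    {"travel": [-0.5,1,0],"fingers": 1,"delta_rot": [0,0,1]},
    {"travel": [-0.5,1,0],"fingers": 1,"delta_rot": [0,0,1]},
  ],
)

```text
clock: 7.8
tcp_pos: [0.5409, 0.0615, 0.2198]
orientation: [0.0, 0.795, 0.606, 0.0]
wrist_force: [1.0, -0.0, -0.6]
finger_gap: 0.0458
grip_force: 41.1
```

Request:
carry_out(
  series=[
    {"travel": [-0.5,1,0],"fingers": 1,"delta_rot": [0,0,1]},
    {"travel": [-0.5,1,0],"fingers": 1,"delta_rot": [0,0,0]},
    {"travel": [-0.5,1,0],"fingers": 1,"delta_rot": [0,0,0]},
    {"travel": [-0.5,1,0],"fingers": 1,"delta_rot": [0,0,0]},
    {"travel": [0,0,0],"fingers": 1,"delta_rot": [0,0,0]},
  ],
)

```text
clock: 8.43
tcp_pos: [0.4906, 0.1619, 0.2198]
orientation: [0.0, 0.764, 0.645, 0.0]
wrist_force: [0.1, 0.1, -0.3]
finger_gap: 0.0459
grip_force: 41.1
```

```bash
python3 - <<'E'
from h import *
d=cam('wrist'); save(d,'w3'); s=env.get_state(); print(s['clock'],s['tcp_pos'],s['joint_pos'][5],s['finger_gap'])
cv2.imwrite('pics/w3.png',cv2.resize(d['color'][:,:,::-1],(800,600),interpolation=cv2.INTER_CUBIC))
E
```

```text
8.475 [0.4912989  0.161162   0.21969817] 1.901902411228469 0.046195423672460524
```

View pics/w3.png

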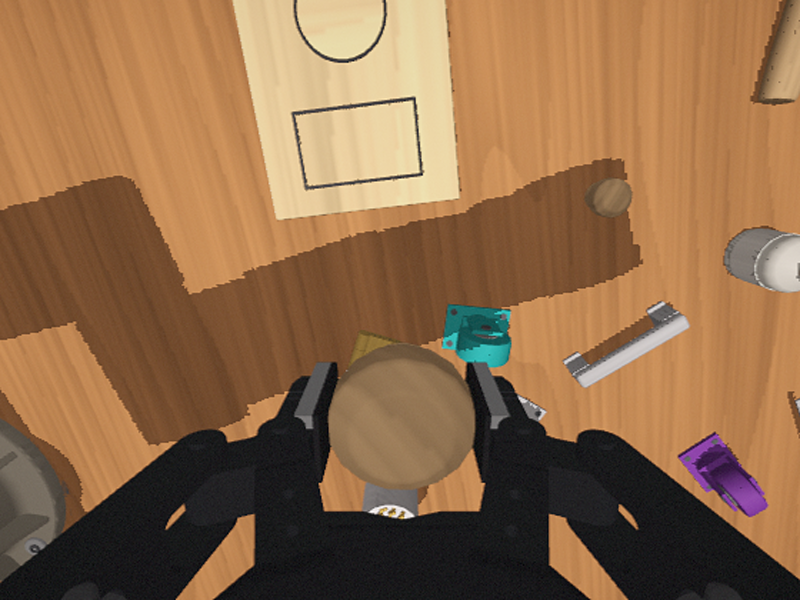

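The knob is held upright with its head at (402,417). The door board corners are (277,219) and (459,198), and the hinge rectangle is at (293–422, 98–188). The small knob (612,197) and the handle (565–690, 300–388) are also visible, so I'll crop those too.

```bash
python3 - <<'E'
from h import *
d=load('w3'); S=.7; crop(d,'c3',375,115,160,5)
D=np.array([(-75,-95),(75,-95),(46,-17.5),(46,-72.5),(-46,-72.5),(-46,-17.5),(0,13)])/1000
P=[(277,219),(459,198),(414,98),(422,175),(306,188),(293,113),(343,61)]
x,e=fit((d,np.array(P)*S),D,.009,[.474,.298,0]);print('door',x,e)
c,s=np.cos(x[2]),np.sin(x[2])
print('circle',x[:2]+.045*np.array([-s,c]),'rect',x[:2]-.045*np.array([-s,c]))
k=p2w(d,402*S,417*S,.2197-.0055+.029); print('knob held at',k, k[:2]-[.4911,.1613])
for u in(329,475):print(p2w(d,u*S,417*S,.243)-k)
E
```

```text
door [ 0.47512947  0.30158859 -0.04823419] 0.8324995394375637
circle [0.47729917 0.34653626] rect [0.47295977 0.25664093]
knob held at [0.49057945 0.16132886 0.2432    ] [-5.20548205e-04  2.88562864e-05]
[-0.02288354  0.00377115 -0.0002    ]
[ 0.02285549 -0.00402718 -0.0002    ]
```

View pics/c3.png

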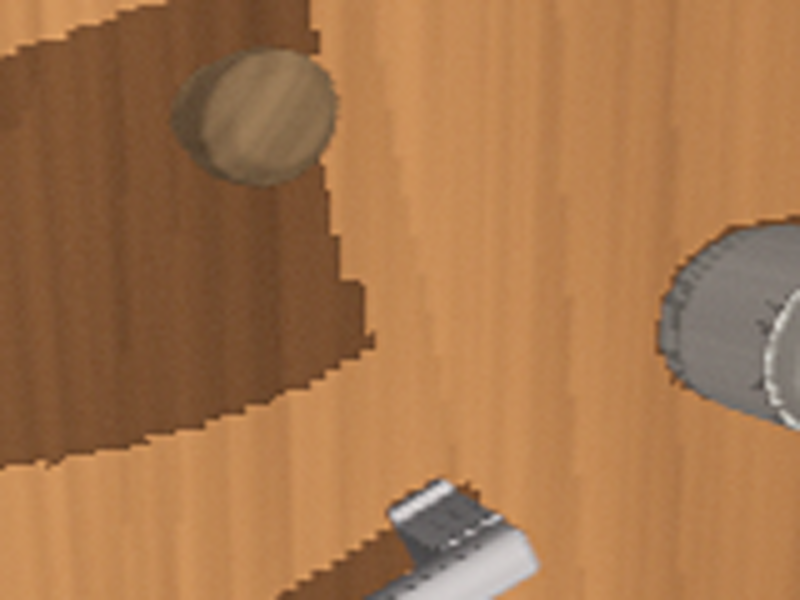

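Request:
carry_out(
  series=[
    {"travel": [-0.13,1,0],"fingers": 1,"delta_rot": [0,0,0]},
    {"travel": [-0.1,1,0],"fingers": 1,"delta_rot": [0,0,0]},
    {"travel": [-0.1,1,0],"fingers": 1,"delta_rot": [0,0,0]},
    {"travel": [-0.1,1,0],"fingers": 1,"delta_rot": [0,0,0]},
    {"travel": [-0.1,1,0],"fingers": 1,"delta_rot": [0,0,0]},
  ],
)

```text
clock: 9.1
tcp_pos: [0.479, 0.2855, 0.2192]
orientation: [0.0, 0.765, 0.644, 0.0]
wrist_force: [0.2, 0.2, -0.1]
finger_gap: 0.046
grip_force: 41.1
```

Request:
carry_out(
  series=[
    {"travel": [0,1,-0.5],"fingers": 1,"delta_rot": [0,0,0]},
    {"travel": [0,1,-1],"fingers": 1,"delta_rot": [0,0,0]},
    {"travel": [0,0.4,-1],"fingers": 1,"delta_rot": [0,0,0]},
    {"travel": [0,0,-1],"fingers": 1,"delta_rot": [0,0,0]},
    {"travel": [0,0,-1],"fingers": 1,"delta_rot": [0,0,0]},
  ],
)

```text
clock: 9.72
tcp_pos: [0.4792, 0.3451, 0.1058]
orientation: [0.0, 0.765, 0.644, 0.0]
wrist_force: [-1.1, 0.8, -1.2]
finger_gap: 0.0458
grip_force: 41.1
```

Request:
carry_out(
  series=[
    {"travel": [0,0,-1],"fingers": 1,"delta_rot": [0,0,0]},
    {"travel": [0,0,-1],"fingers": 1,"delta_rot": [0,0,0]},
    {"travel": [0,0,-0.5],"fingers": 1,"delta_rot": [0,0,0]},
    {"travel": [0,0,0],"fingers": 1,"delta_rot": [0,0,0]},
  ],
)

```text
clock: 10.22
tcp_pos: [0.4782, 0.3449, 0.0432]
orientation: [-0.0, 0.765, 0.644, -0.001]
wrist_force: [-0.2, -0.9, -1.2]
finger_gap: 0.0455
grip_force: 41.1
```

Request:
carry_out(
  series=[
    {"travel": [0,0.04,-0.7],"fingers": 1,"delta_rot": [0,0,0]},
    {"travel": [0,0,-0.36],"fingers": 1,"delta_rot": [0,0,0]},
    {"travel": [0,0,0],"fingers": 1,"delta_rot": [0,0,0]},
  ],
)

```text
clock: 10.6
tcp_pos: [0.4775, 0.3464, 0.0164]
orientation: [-0.0, 0.765, 0.644, -0.001]
wrist_force: [-1.5, 0.2, -0.4]
finger_gap: 0.0458
grip_force: 41.1
```

Request:
carry_out(
  series=[
    {"travel": [0,0,-0.05],"fingers": 1,"delta_rot": [0,0,0]},
    {"travel": [0,0,0],"fingers": -1,"delta_rot": [0,0,0]},
    {"travel": [0,0,0],"fingers": -1,"delta_rot": [0,0,0]},
    {"travel": [0,0,0],"fingers": -1,"delta_rot": [0,0,0]},
    {"travel": [0,0,0.6],"fingers": -1,"delta_rot": [0,0,0]},
  ],
)

```text
clock: 11.22
tcp_pos: [0.4773, 0.3461, 0.0306]
orientation: [-0.0, 0.765, 0.644, -0.001]
wrist_force: [-0.6, 0.2, 0.8]
finger_gap: 0.0855
grip_force: 0.0
```

Request:
carry_out(
  series=[
    {"travel": [0,0,1],"fingers": -1,"delta_rot": [0,0,0]},
    {"travel": [0,0,1],"fingers": -1,"delta_rot": [0,0,0]},
    {"travel": [0,-1,1],"fingers": -1,"delta_rot": [0,0,0]},
    {"travel": [0,-1,1],"fingers": -1,"delta_rot": [0,0,0]},
    {"travel": [0,-1,1],"fingers": -1,"delta_rot": [0,0,0]},
  ],
)

```text
clock: 11.85
tcp_pos: [0.4784, 0.2711, 0.1582]
orientation: [0.0, 0.765, 0.644, 0.001]
wrist_force: [0.0, 0.4, -0.6]
finger_gap: 0.0852
grip_force: 0.0
```

Request:
carry_out(
  series=[
    {"travel": [0,-1,1],"fingers": -1,"delta_rot": [0,0,0]},
    {"travel": [0,-1,0],"fingers": -1,"delta_rot": [0,0,0]},
    {"travel": [0,-1,0],"fingers": -1,"delta_rot": [0,0,0]},
    {"travel": [0,-1,0],"fingers": -1,"delta_rot": [0,0,0]},
  ],
)

```text
clock: 12.35
tcp_pos: [0.4784, 0.1709, 0.1825]
orientation: [0.0, 0.765, 0.644, 0.001]
wrist_force: [0.7, 0.2, -0.5]
finger_gap: 0.0853
grip_force: 0.0
```

Request:
carry_out(
  series=[
    {"travel": [0,-1,0],"fingers": -1,"delta_rot": [0,0,0]},
    {"travel": [0,-1,0],"fingers": -1,"delta_rot": [0,0,0]},
    {"travel": [0,-1,0],"fingers": -1,"delta_rot": [0,0,0]},
    {"travel": [0,0,0],"fingers": -1,"delta_rot": [0,0,0]},
  ],
)

```text
clock: 12.85
tcp_pos: [0.4785, 0.0956, 0.1822]
orientation: [0.0, 0.766, 0.643, 0.001]
wrist_force: [0.3, 0.3, 0.2]
finger_gap: 0.0855
grip_force: 0.0
```

```bash
python3 - <<'E'
from h import *
d=cam('wrist'); save(d,'w4'); s=env.get_state(); print(s['clock'],s['tcp_pos'],s['joint_pos'][5],s['finger_gap'])
cv2.imwrite('pics/w4.png',cv2.resize(d['color'][:,:,::-1],(800,600),interpolation=cv2.INTER_CUBIC))
E
```

```text
12.9 [0.47846278 0.09638965 0.18206402] 1.7773521038271238 0.0855152697857361
```

View pics/w4.png

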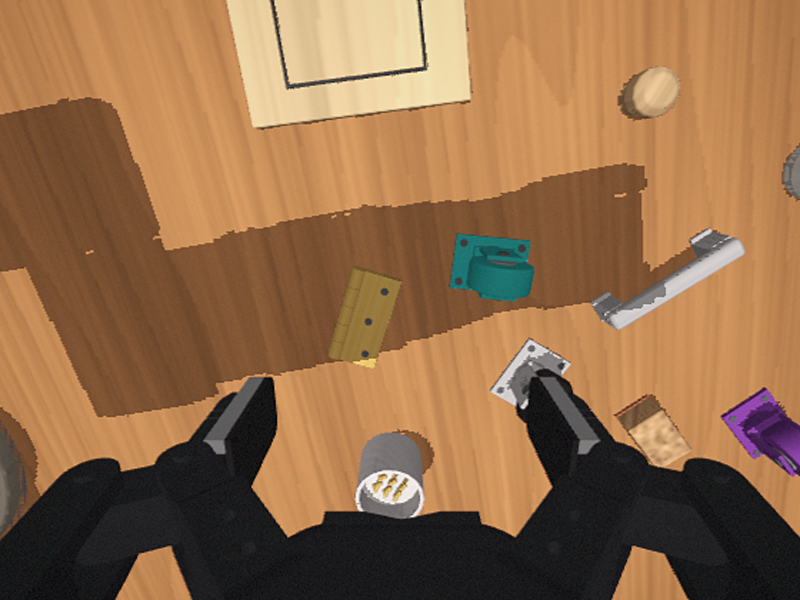

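The hinge corners read (402,281), (375,367), (329,358), (357,267). The handle bar runs from (611,322) to (740,243) and the small knob head is at (655,92). Knob placement is out of frame, so I'll check it later.

```bash
python3 - <<'E'
from h import *
d=load('w4'); S=.7
H=np.array([(38,-19.5,10),(-38,-19.5,10),(-38,19.5,6),(38,19.5,6)])/1000
print('hinge',fit((d,np.array([(402,281),(375,367),(329,358),(357,267)])*S),H,0,[.444,.058,1.1]))
B=np.array([(50,-7),(50,7),(-50,7),(-50,-7)])/1000
print('handle',fit((d,np.array([(744,249),(735,237),(606,316),(617,328)])*S),B,.032,[.666,.053,.4]))
d3=load('w3')
print('handle3',fit((d3,np.array([(375+538/5,115+567/5),(375+520/5,115+532/5),(566*S,374*S),(582*S,388*S)])),B,.032,[.666,.053,.4]))
print('sknob',p2w(d,655*S,92*S,.022),p2w(d3,375+270/5,115+117/5,.022))
print('drawer/door rect',fit((d,np.array([(254,128),(470,101),(427,68),(288,88)])*S),np.array([(-75,-95),(75,-95),(46,-72.5),(-46,-72.5)])/1000,.009,[.475,.3,0]))
E
```

```text
hinge (array([0.44423412, 0.06069278, 1.10419485]), np.float64(1.3940028567013856))
handle (array([0.6671238 , 0.05773153, 0.45796223]), np.float64(1.2155396648970391))
handle3 (array([0.66641249, 0.05708582, 0.40238859]), np.float64(1.7731502111609727))
sknob [0.65949841 0.18556776 0.022     ] [0.66025729 0.18491839 0.022     ]
drawer/door rect (array([ 0.47615952,  0.30108264, -0.05510179]), np.float64(0.7994951096229616))
```

Request:
carry_out(
  series=[
    {"travel": [-0.46,-0.475,-1],"fingers": -1,"delta_rot": [0,0,-1]},
    {"travel": [-0.46,-0.475,-1],"fingers": -1,"delta_rot": [0,0,-1]},
    {"travel": [-0.46,-0.475,-1],"fingers": -1,"delta_rot": [0,0,-1]},
    {"travel": [0,0,-1],"fingers": -1,"delta_rot": [0,0,-0.1]},
    {"travel": [0,0,0],"fingers": -1,"delta_rot": [0,0,0]},
  ],
)

```text
clock: 13.52
tcp_pos: [0.4423, 0.0619, 0.0801]
orientation: [-0.001, 0.855, 0.519, -0.001]
wrist_force: [-0.2, 0.7, 0.4]
finger_gap: 0.0855
grip_force: 0.0
```

Request:
carry_out(
  series=[
    {"travel": [0,0,-1],"fingers": -1,"delta_rot": [0,0,0]},
    {"travel": [0,0,0],"fingers": -1,"delta_rot": [0,0,0]},
  ],
)

```text
clock: 13.78
tcp_pos: [0.4433, 0.0617, 0.0561]
orientation: [-0.0, 0.855, 0.519, -0.001]
wrist_force: [-0.4, 0.2, 0.1]
finger_gap: 0.0853
grip_force: 0.0
```

Request:
carry_out(
  series=[
    {"travel": [0.03,-0.04,-1],"fingers": -1,"delta_rot": [0,0,0]},
    {"travel": [0,0,-0.9],"fingers": -1,"delta_rot": [0,0,0]},
    {"travel": [0,0,-0.28],"fingers": -1,"delta_rot": [0,0,0]},
    {"travel": [0,0,0],"fingers": -1,"delta_rot": [0,0,0]},
  ],
)

```text
clock: 14.28
tcp_pos: [0.445, 0.0603, 0.0023]
orientation: [0.0, 0.855, 0.518, 0.0]
wrist_force: [0.2, -0.6, 0.2]
finger_gap: 0.0855
grip_force: 0.0
```

Request:
carry_out(
  squeeze=60,
  series=[
    {"travel": [0,0,0],"fingers": 1,"delta_rot": [0,0,0]},
    {"travel": [0,0,0],"fingers": 1,"delta_rot": [0,0,0]},
    {"travel": [0,0,0],"fingers": 1,"delta_rot": [0,0,0]},
    {"travel": [0,0,0],"fingers": 1,"delta_rot": [0,0,0]},
  ],
)

```text
clock: 14.78
tcp_pos: [0.4451, 0.06, 0.0026]
orientation: [0.0, 0.855, 0.518, 0.001]
wrist_force: [-2.5, -0.5, 7.0]
finger_gap: 0.0366
grip_force: 59.5
```

Request:
carry_out(
  series=[
    {"travel": [0,0,0.4],"fingers": 1,"delta_rot": [0,0,0]},
    {"travel": [0,0,1],"fingers": 1,"delta_rot": [0,0,0]},
    {"travel": [0,0,0],"fingers": 1,"delta_rot": [0,0,0]},
  ],
)

```text
clock: 15.15
tcp_pos: [0.4462, 0.06, 0.0383]
orientation: [0.001, 0.855, 0.518, 0.002]
wrist_force: [0.2, 0.1, -1.3]
finger_gap: 0.0368
grip_force: 60.6
```

Request:
carry_out(
  series=[
    {"travel": [0,0,1],"fingers": 1,"delta_rot": [0,0,1]},
    {"travel": [0,0,1],"fingers": 1,"delta_rot": [0,0,1]},
    {"travel": [0,0,1],"fingers": 1,"delta_rot": [0,0,1]},
    {"travel": [0,0,0],"fingers": 1,"delta_rot": [0,0,1]},
    {"travel": [0,0.5,0],"fingers": 1,"delta_rot": [0,0,1]},
  ],
)

```text
clock: 15.78
tcp_pos: [0.4445, 0.0723, 0.1113]
orientation: [0.0, 0.7, 0.714, 0.0]
wrist_force: [-0.6, 0.3, -0.6]
finger_gap: 0.0366
grip_force: 60.6
```

Request:
carry_out(
  series=[
    {"travel": [0.1,0.5,0],"fingers": 1,"delta_rot": [0,0,1]},
    {"travel": [0.1,0.5,0],"fingers": 1,"delta_rot": [0,0,1]},
    {"travel": [0.1,0.5,0],"fingers": 1,"delta_rot": [0,0,1]},
    {"travel": [0.1,0.5,0],"fingers": 1,"delta_rot": [0,0,1]},
    {"travel": [0.1,0.5,0],"fingers": 1,"delta_rot": [0,0,1]},
  ],
)

```text
clock: 16.4
tcp_pos: [0.4566, 0.1354, 0.1107]
orientation: [-0.0, 0.501, 0.866, -0.0]
wrist_force: [0.3, 0.1, -0.5]
finger_gap: 0.0367
grip_force: 60.6
```

Request:
carry_out(
  series=[
    {"travel": [0.1,0.5,0],"fingers": 1,"delta_rot": [0,0,1]},
    {"travel": [0.1,0.5,0],"fingers": 1,"delta_rot": [0,0,1]},
    {"travel": [0.1,0.5,0],"fingers": 1,"delta_rot": [0,0,1]},
    {"travel": [0.1,0.5,0],"fingers": 1,"delta_rot": [0,0,1]},
    {"travel": [0.1,0.5,0],"fingers": 1,"delta_rot": [0,0,1]},
  ],
)

```text
clock: 17.02
tcp_pos: [0.4691, 0.1978, 0.1107]
orientation: [-0.001, 0.271, 0.963, -0.0]
wrist_force: [0.1, -0.3, -1.5]
finger_gap: 0.0362
grip_force: 60.5
```

Request:
carry_out(
  series=[
    {"travel": [0.1,0.5,0],"fingers": 1,"delta_rot": [0,0,1]},
    {"travel": [0,0.5,0],"fingers": 1,"delta_rot": [0,0,1]},
    {"travel": [0,0.5,0],"fingers": 1,"delta_rot": [0,0,1]},
    {"travel": [0,0.5,0],"fingers": 1,"delta_rot": [0,0,1]},
    {"travel": [0,0.3,0],"fingers": 1,"delta_rot": [0,0,1]},
  ],
)

```text
clock: 17.65
tcp_pos: [0.4715, 0.2554, 0.1106]
orientation: [-0.001, 0.024, 1.0, -0.0]
wrist_force: [-0.6, -0.3, -1.3]
finger_gap: 0.0365
grip_force: 60.5
```

Request:
carry_out(
  series=[
    {"travel": [0,0,-1],"fingers": 1,"delta_rot": [0,0,0]},
    {"travel": [0,0,-1],"fingers": 1,"delta_rot": [0,0,0]},
    {"travel": [0,0,0],"fingers": 1,"delta_rot": [0,0,0]},
  ],
)

```text
clock: 18.02
tcp_pos: [0.4697, 0.2543, 0.0591]
orientation: [-0.003, 0.026, 1.0, -0.001]
wrist_force: [-0.7, 0.5, -1.0]
finger_gap: 0.0364
grip_force: 60.5
```

```bash
python3 - <<'E'
from h import *
d=cam('wrist'); save(d,'w5'); s=env.get_state(); print(s['clock'],s['tcp_pos'],s['orientation'],s['finger_gap'])
cv2.imwrite('pics/w5.png',cv2.resize(d['color'][:,:,::-1],(800,600),interpolation=cv2.INTER_CUBIC))
E
```

```text
18.075 [0.47084162 0.25464507 0.06044476] [-1.42178841e-03  2.58839443e-02  9.99663813e-01 -5.11677015e-04] 0.036686258906515744
```

View pics/w5.png

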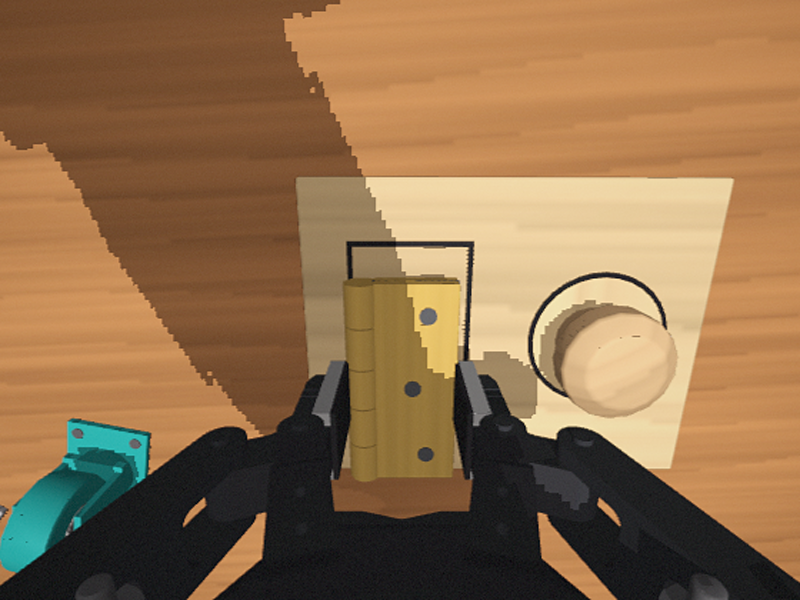

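The hinge is held square and the knob head is at (619,360) over its circle. I'll measure both against the board outlines in this picture.

```bash
python3 - <<'E'
from h import *
d=load('w5'); S=.7
D=np.array([(-75,-95),(-75,95),(75,95),(-46,-72.5),(-46,-17.5),(0,13),(-32,45)])/1000
P=np.array([(297,177),(733,179),(671,468),(348,242),(473,242),(529,343),(604,272)])*S
x,e=fit((d,P),D,.009,[.475,.301,-.05]); print('door',x,e)
c,s=np.cos(x[2]),np.sin(x[2]); ax=np.array([c,s]); ay=np.array([-s,c])
k=p2w(d,619*S,360*S,.034); print('knob',k,'board',(k[:2]-x[:2])@ax,(k[:2]-x[:2])@ay)
for a,b in((561,360),(677,360),(619,305),(619,417)): print((p2w(d,a*S,b*S,.034)-k)[:2])
# hinge yaw 3.09: x axis toward -x(up in image)
H=np.array([(38,-19.5,10),(-38,-19.5,10),(-38,19.5,6),(38,19.5,6)])/1000
h,e=fit((d,np.array([(460,279),(455,476),(352,481),(344,281)])*S),H,.0578,[.471,.255,3.09]); print('hinge',h,e,'board',(h[:2]-x[:2])@ax,(h[:2]-x[:2])@ay)
E
```

```text
door [ 0.47549409  0.30208425 -0.05461937] 1.4554354844144861
knob [0.47715585 0.34613565 0.034     ] board -0.0007455759207075472 0.044076423244823
[-0.00122074 -0.02459954]
[0.00121927 0.0245699 ]
[-0.02472796 -0.0023768 ]
[0.02785953 0.0026778 ]
hinge [0.46773745 0.25434315 3.11192566] 2.37302566836767 board -0.005138772508793335 -0.048093357066211435
```

Request:
carry_out(
  series=[
    {"travel": [0.13,0.07,-0.8],"fingers": 1,"delta_rot": [0,0,0]},
    {"travel": [0,0,-0.7],"fingers": 1,"delta_rot": [0,0,0]},
    {"travel": [0,0,-0.25],"fingers": 1,"delta_rot": [0,0,0]},
    {"travel": [0,0,0],"fingers": 1,"delta_rot": [0,0,0]},
  ],
)

```text
clock: 18.58
tcp_pos: [0.4755, 0.2568, 0.0182]
orientation: [0.0, 0.026, 1.0, 0.0]
wrist_force: [-0.0, 0.2, -0.7]
finger_gap: 0.0367
grip_force: 60.6
```

Request:
carry_out(
  series=[
    {"travel": [-0.06,0,-0.2],"fingers": 1,"delta_rot": [0,0,0]},
    {"travel": [0,0,0],"fingers": 1,"delta_rot": [0,0,0]},
  ],
)

```text
clock: 18.82
tcp_pos: [0.4737, 0.2568, 0.013]
orientation: [0.0, 0.026, 1.0, 0.0]
wrist_force: [-0.0, 0.1, -0.8]
finger_gap: 0.0369
grip_force: 60.6
```

Request:
carry_out(
  series=[
    {"travel": [0,0,-0.06],"fingers": 1,"delta_rot": [0,0,0]},
    {"travel": [0,0,0],"fingers": -0.35,"delta_rot": [0,0,0]},
    {"travel": [0,0,0],"fingers": -0.35,"delta_rot": [0,0,0]},
    {"travel": [0,0,0],"fingers": -0.35,"delta_rot": [0,0,0]},
    {"travel": [0,0,0.8],"fingers": -0.35,"delta_rot": [0,0,0]},
  ],
)

```text
clock: 19.45
tcp_pos: [0.4724, 0.2563, 0.0302]
orientation: [-0.002, 0.026, 1.0, -0.001]
wrist_force: [-0.1, 1.1, -0.5]
finger_gap: 0.0575
grip_force: 0.0
```

Request:
carry_out(
  series=[
    {"travel": [0,0,1],"fingers": -0.35,"delta_rot": [0,0,0]},
    {"travel": [0,0,1],"fingers": -1,"delta_rot": [0,0,0]},
    {"travel": [0,0,1],"fingers": -1,"delta_rot": [0,0,0]},
    {"travel": [0,0,1],"fingers": -1,"delta_rot": [0,0,0]},
    {"travel": [0,0,0],"fingers": -1,"delta_rot": [0,0,0]},
  ],
)

```text
clock: 20.08
tcp_pos: [0.4753, 0.2574, 0.1334]
orientation: [0.002, 0.026, 1.0, 0.001]
wrist_force: [1.1, 0.4, 0.7]
finger_gap: 0.0857
grip_force: 0.0
```

```bash
python3 - <<'E'
from h import *
d=cam('wrist'); save(d,'w6'); s=env.get_state(); print(s['clock'],s['tcp_pos'],s['orientation'],s['finger_gap'])
cv2.imwrite('pics/w6.png',cv2.resize(d['color'][:,:,::-1],(800,600),interpolation=cv2.INTER_CUBIC))
E
```

```text
20.125 [0.47443463 0.25707932 0.13199385] [1.00541533e-03 2.58972710e-02 9.99664006e-01 4.42641773e-04] 0.08529403765514688
```

View pics/w6.png

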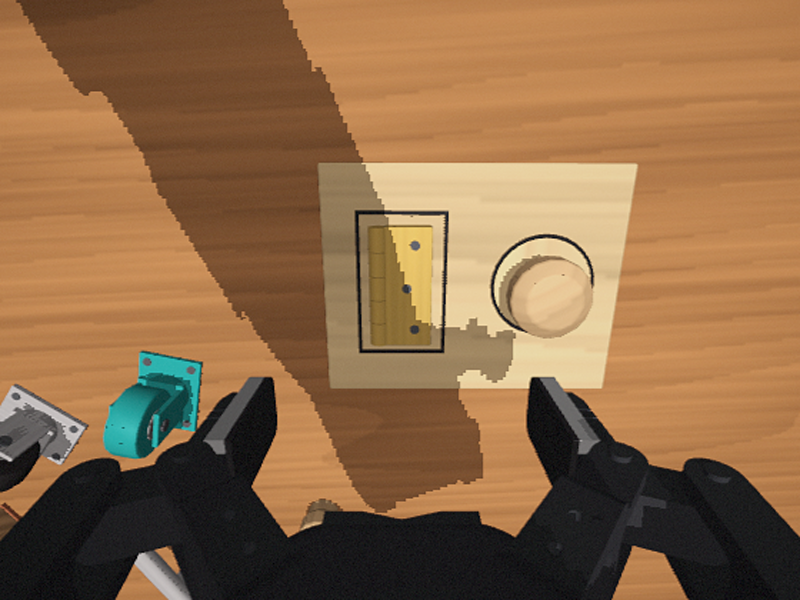

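The hinge is centred and aligned in its rectangle, allowing for about 4 px of parallax, and the knob is centred in its circle. Next is the handle.

Request:
carry_out(
  series=[
    {"travel": [0.95,-1,0],"fingers": -1,"delta_rot": [0,0,0.94]},
    {"travel": [0.95,-1,0],"fingers": -1,"delta_rot": [0,0,0.94]},
    {"travel": [0.95,-1,0],"fingers": -1,"delta_rot": [0,0,0.94]},
    {"travel": [0.95,-1,0],"fingers": -1,"delta_rot": [0,0,0.94]},
    {"travel": [0.95,-1,0],"fingers": -1,"delta_rot": [0,0,0.94]},
  ],
)

```text
clock: 20.75
tcp_pos: [0.5923, 0.1309, 0.1295]
orientation: [-0.001, -0.209, 0.978, 0.0]
wrist_force: [1.0, 0.3, 0.4]
finger_gap: 0.0857
grip_force: 0.0
```

Request:
carry_out(
  series=[
    {"travel": [0.95,-1,0],"fingers": -1,"delta_rot": [0,0,0]},
    {"travel": [0.95,-1,-0.6],"fingers": -1,"delta_rot": [0,0,0]},
    {"travel": [0.95,-1,-0.6],"fingers": -1,"delta_rot": [0,0,0]},
    {"travel": [0,0,0],"fingers": -1,"delta_rot": [0,0,0]},
    {"travel": [0,0,0],"fingers": -1,"delta_rot": [0,0,0]},
  ],
)

```text
clock: 21.38
tcp_pos: [0.6626, 0.057, 0.1]
orientation: [-0.001, -0.207, 0.978, 0.001]
wrist_force: [-0.1, -0.1, -0.0]
finger_gap: 0.0856
grip_force: 0.0
```

```bash
python3 - <<'E'
from h import *
d=cam('wrist'); save(d,'w7'); s=env.get_state(); print(s['clock'],s['tcp_pos'],s['orientation'],s['finger_gap'])
cv2.imwrite('pics/w7.png',cv2.resize(d['color'][:,:,::-1],(800,600),interpolation=cv2.INTER_CUBIC))
E
```

```text
21.425 [0.66279999 0.05743795 0.10071425] [-7.62398509e-04 -2.07822845e-01  9.78166113e-01  3.74164655e-04] 0.08552724481979762
```

View pics/w7.png

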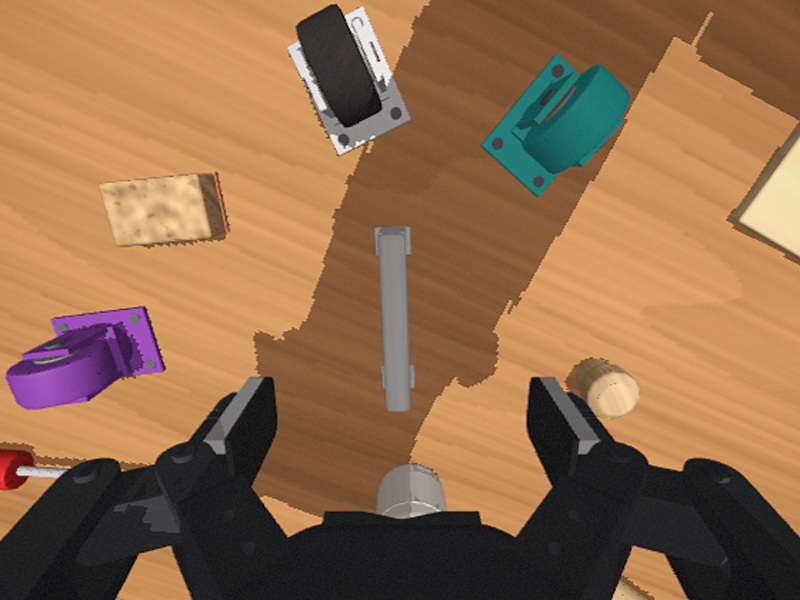

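The handle bar shows with its far end at (379–404,234) and near end at (387–410,410). The fingers are clear of everything nearby.

```bash
python3 - <<'E'
from h import *
d=load('w7'); S=.7
B=np.array([(50,7),(50,-7),(-50,-7),(-50,7)])/1000
x,e=fit((d,np.array([(379,234),(405,234),(410,410),(387,410)])*S),B,.032,[.667,.057,3.56]); print('handle',x,e, 'delta',x[:2]-[.6628,.0574], 'psi',2*np.arctan2(.978166,-.207823))
B=np.array([(-28,21),(28,21),(28,-21),(-28,-21)])/1000
print('castor',fit((d,np.array([(339,154),(411,117)])*S),B[[0,3]],.004,[.568,-.0147,-2.29+np.pi]),fit((d,np.array([(339,154),(411,117)])*S),B[[3,0]],.004,[.568,-.0147,-2.29]))
E
```

```text
handle [0.66830619 0.05598633 3.58988946] 1.1063838321118302 delta [ 0.00550619 -0.00141367] psi 3.5602905177224518
castor (array([ 0.56682721, -0.01416831, -2.27832879]), np.float64(0.12044878847900249)) (array([ 0.603225  ,  0.0283899 , -5.41992145]), np.float64(0.12044878847900642))
```

Request:
carry_out(
  series=[
    {"travel": [0.2,-0.04,-1],"fingers": -1,"delta_rot": [0,0,0.2]},
    {"travel": [0,0,-1],"fingers": -1,"delta_rot": [0,0,0]},
    {"travel": [0,0,-1],"fingers": -1,"delta_rot": [0,0,0]},
    {"travel": [0,0,0],"fingers": -1,"delta_rot": [0,0,0]},
  ],
)

```text
clock: 21.92
tcp_pos: [0.6663, 0.057, 0.0247]
orientation: [-0.002, -0.218, 0.976, 0.001]
wrist_force: [-0.3, -0.6, -0.7]
finger_gap: 0.0855
grip_force: 0.0
```

Request:
carry_out(
  series=[
    {"travel": [0.04,-0.02,-0.65],"fingers": -1,"delta_rot": [0,0,0]},
    {"travel": [0,0,0],"fingers": 0,"delta_rot": [0,0,0]},
    {"travel": [0,0,0],"fingers": 0,"delta_rot": [0,0,0]},
    {"travel": [0,0,0],"fingers": 0,"delta_rot": [0,0,0]},
  ],
)

```text
clock: 22.42
tcp_pos: [0.6702, 0.0553, 0.0108]
orientation: [0.001, -0.217, 0.976, -0.0]
wrist_force: [-0.3, -0.6, 0.1]
finger_gap: 0.0426
grip_force: 0.0
```

Request:
carry_out(
  squeeze=60,
  series=[
    {"travel": [0,0,0],"fingers": 1,"delta_rot": [0,0,0]},
    {"travel": [0,0,0],"fingers": 1,"delta_rot": [0,0,0]},
    {"travel": [0,0,0],"fingers": 1,"delta_rot": [0,0,0]},
    {"travel": [0,0,0],"fingers": 1,"delta_rot": [0,0,0]},
  ],
)

```text
clock: 22.92
tcp_pos: [0.67, 0.0552, 0.0105]
orientation: [0.0, -0.217, 0.976, -0.0]
wrist_force: [-0.4, -0.6, 3.0]
finger_gap: 0.0126
grip_force: 58.6
```

Request:
carry_out(
  series=[
    {"travel": [0,0,0.3],"fingers": 1,"delta_rot": [0,0,0]},
    {"travel": [0,0,1],"fingers": 1,"delta_rot": [0,0,0]},
    {"travel": [0,0,0],"fingers": 1,"delta_rot": [0,0,0]},
  ],
)

```text
clock: 23.3
tcp_pos: [0.6714, 0.0553, 0.0446]
orientation: [0.002, -0.217, 0.976, -0.0]
wrist_force: [0.4, 0.2, -1.5]
finger_gap: 0.0126
grip_force: 58.5
```

Request:
carry_out(
  series=[
    {"travel": [0,0,1],"fingers": 1,"delta_rot": [0,0,0]},
    {"travel": [0,0,1],"fingers": 1,"delta_rot": [0,0,0]},
    {"travel": [-0.39,-0.968,1],"fingers": 1,"delta_rot": [0,0,1]},
    {"travel": [-0.39,-0.968,0],"fingers": 1,"delta_rot": [0,0,1]},
    {"travel": [-0.39,-0.968,0],"fingers": 1,"delta_rot": [0,0,1]},
  ],
)

```text
clock: 23.92
tcp_pos: [0.6401, -0.0178, 0.117]
orientation: [-0.0, -0.363, 0.932, 0.0]
wrist_force: [-0.2, -0.4, -1.2]
finger_gap: 0.0128
grip_force: 58.5
```

Request:
carry_out(
  series=[
    {"travel": [-0.39,-0.968,0],"fingers": 1,"delta_rot": [0,0,1]},
    {"travel": [-0.39,-0.968,0],"fingers": 1,"delta_rot": [0,0,1]},
    {"travel": [-0.39,-0.968,0],"fingers": 1,"delta_rot": [0,0,1]},
    {"travel": [-0.39,-0.968,0],"fingers": 1,"delta_rot": [0,0,1]},
    {"travel": [-0.39,-0.968,0],"fingers": 1,"delta_rot": [0,0,1]},
  ],
)

```text
clock: 24.55
tcp_pos: [0.5909, -0.1389, 0.1165]
orientation: [-0.0, -0.582, 0.813, 0.001]
wrist_force: [-0.4, 0.2, -0.6]
finger_gap: 0.0126
grip_force: 58.5
```

Request:
carry_out(
  series=[
    {"travel": [-0.39,-0.968,0],"fingers": 1,"delta_rot": [0,0,1]},
    {"travel": [-0.39,-0.968,0],"fingers": 1,"delta_rot": [0,0,0.2]},
    {"travel": [-0.39,-0.968,0],"fingers": 1,"delta_rot": [0,0,0]},
    {"travel": [-0.39,-0.968,0],"fingers": 1,"delta_rot": [0,0,0]},
    {"travel": [-0.39,-0.968,0],"fingers": 1,"delta_rot": [0,0,0]},
  ],
)

```text
clock: 25.18
tcp_pos: [0.5422, -0.2598, 0.1165]
orientation: [-0.0, -0.628, 0.778, 0.001]
wrist_force: [0.4, -0.3, -0.6]
finger_gap: 0.0126
grip_force: 58.5
```

Request:
carry_out(
  series=[
    {"travel": [-0.39,-0.968,-0.5],"fingers": 1,"delta_rot": [0,0,0]},
    {"travel": [-0.39,-0.968,-1],"fingers": 1,"delta_rot": [0,0,0]},
    {"travel": [0,0,-0.6],"fingers": 1,"delta_rot": [0,0,0]},
    {"travel": [0,0,0],"fingers": 1,"delta_rot": [0,0,0]},
  ],
)

```text
clock: 25.68
tcp_pos: [0.5222, -0.3063, 0.063]
orientation: [-0.0, -0.628, 0.778, 0.002]
wrist_force: [0.5, -0.3, -2.2]
finger_gap: 0.0127
grip_force: 58.5
```

```bash
python3 - <<'E'
from h import *
d=cam('wrist'); save(d,'w8'); s=env.get_state(); print(s['clock'],s['tcp_pos'],s['orientation'],s['finger_gap'])
cv2.imwrite('pics/w8.png',cv2.resize(d['color'][:,:,::-1],(800,600),interpolation=cv2.INTER_CUBIC))
E
```

```text
25.725 [ 0.52309452 -0.30658931  0.06421351] [-9.93211818e-05 -6.28298444e-01  7.77971543e-01  1.15430985e-03] 0.012823892319867263
```

View pics/w8.png

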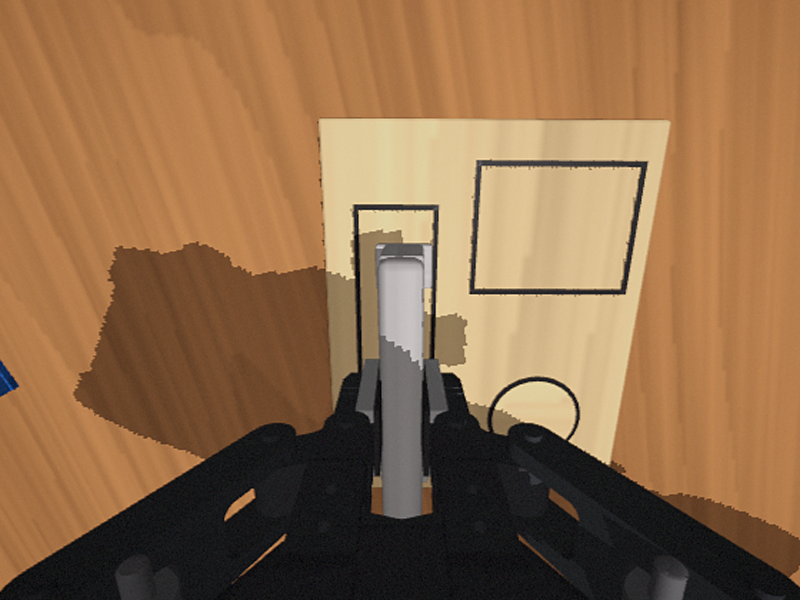

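The castor rectangle is at (472–646, 161–293), and the handle rectangle's left and right edges are at 355 and 438 px. The held bar's far end is at (402,259), aligned with the rectangle.

```bash
python3 - <<'E'
from h import *
d=load('w8'); S=.7
D=np.array([(75,-95),(-75,-95),(60,-58),(24,-58),(6,-77),(-66,-77),(-66,-19),(6,-19),(-30,27)])/1000
P=np.array([(319,119),(670,121),(355,206),(438,206),(477,161),(646,163),(626,293),(472,292),(537,377)])*S
x,e=fit((d,P),D,.009,[.4835,-.3,-.213]); print('drawer',x,e)
c,s=np.cos(x[2]),np.sin(x[2]); ax=np.array([c,s]); ay=np.array([-s,c])
for z in(.0817,.0857):
    p=p2w(d,402*S,259*S,z)[:2]-x[:2]; print('far end board',p@ax,p@ay,'-> centre y',p@ay+.05)
t=np.array([.5231,-.3066])-x[:2]; print('tcp board',t@ax,t@ay, 'psi err',2*np.arctan2(.77797,-.6283)-(x[2]+1.5*np.pi))
for n,a,b in(('handle',.042,0),('castor',-.03,-.048),('knob',-.03,.05)): print(n,x[:2]+a*ax+b*ay)
E
```

```text
drawer [ 0.4831624  -0.2982946  -0.21688173] 1.1220507803695323
far end board 0.039711606090609544 -0.049874986458280424 -> centre y 0.00012501354171957912
far end board 0.03973527308501389 -0.050728487910712286 -> centre y -0.0007284879107122832
tcp board 0.04078919344848835 0.000483156236580096 psi err 0.0048190619310490845
handle [ 0.52417847 -0.30733239]
castor [ 0.4435363  -0.33871455]
knob [ 0.46462448 -0.24301037]
```

Request:
carry_out(
  series=[
    {"travel": [0.06,-0.02,-0.9],"fingers": 1,"delta_rot": [0,0,0]},
    {"travel": [0,0,-0.6],"fingers": 1,"delta_rot": [0,0,0]},
    {"travel": [0,0,0],"fingers": 1,"delta_rot": [0,0,0]},
  ],
)

```text
clock: 26.1
tcp_pos: [0.5245, -0.307, 0.0267]
orientation: [-0.0, -0.628, 0.778, 0.001]
wrist_force: [-0.5, 0.1, -0.9]
finger_gap: 0.0126
grip_force: 58.5
```

Request:
carry_out(
  series=[
    {"travel": [0,0,-0.25],"fingers": 1,"delta_rot": [0,0,0]},
    {"travel": [0,0,0],"fingers": 1,"delta_rot": [0,0,0]},
  ],
)

```text
clock: 26.35
tcp_pos: [0.5251, -0.3081, 0.0214]
orientation: [0.0, -0.628, 0.778, -0.0]
wrist_force: [0.2, 0.5, -2.0]
finger_gap: 0.0126
grip_force: 58.5
```

Request:
carry_out(
  series=[
    {"travel": [0,0,0],"fingers": -0.2,"delta_rot": [0,0,0]},
    {"travel": [0,0,0],"fingers": -0.2,"delta_rot": [0,0,0]},
    {"travel": [0,0,0],"fingers": -0.2,"delta_rot": [0,0,0]},
    {"travel": [0,0,0.6],"fingers": -0.2,"delta_rot": [0,0,0]},
    {"travel": [0,0,1],"fingers": -0.2,"delta_rot": [0,0,0]},
  ],
)

```text
clock: 26.98
tcp_pos: [0.5245, -0.3078, 0.0618]
orientation: [-0.0, -0.628, 0.778, 0.001]
wrist_force: [1.2, 0.1, 0.3]
finger_gap: 0.0512
grip_force: 0.0
```

Request:
carry_out(
  series=[
    {"travel": [0,0,1],"fingers": -1,"delta_rot": [0,0,0]},
    {"travel": [0,0,1],"fingers": -1,"delta_rot": [0,0,0]},
    {"travel": [0.14,0.975,1],"fingers": -1,"delta_rot": [0,0,-1]},
    {"travel": [0.14,0.975,1],"fingers": -1,"delta_rot": [0,0,-1]},
    {"travel": [0.14,0.975,0],"fingers": -1,"delta_rot": [0,0,-1]},
  ],
)

```text
clock: 27.6
tcp_pos: [0.5371, -0.2354, 0.1652]
orientation: [0.001, -0.503, 0.864, -0.003]
wrist_force: [1.1, 0.5, -0.4]
finger_gap: 0.0853
grip_force: 0.0
```

Request:
carry_out(
  series=[
    {"travel": [0.14,0.975,0],"fingers": -1,"delta_rot": [0,0,-1]},
    {"travel": [0.14,0.975,0],"fingers": -1,"delta_rot": [0,0,-1]},
    {"travel": [0.14,0.975,0],"fingers": -1,"delta_rot": [0,0,0]},
    {"travel": [0.14,0.975,0],"fingers": -1,"delta_rot": [0,0,0]},
    {"travel": [0,0,0],"fingers": -1,"delta_rot": [0,0,0]},
  ],
)

```text
clock: 28.22
tcp_pos: [0.5497, -0.1362, 0.1625]
orientation: [0.0, -0.417, 0.909, -0.0]
wrist_force: [-0.7, -0.2, -0.2]
finger_gap: 0.0855
grip_force: 0.0
```

```bash
python3 - <<'E'
from h import *
d=cam('wrist'); save(d,'w9'); s=env.get_state(); print(s['clock'],s['tcp_pos'],s['orientation'],s['finger_gap'])
cv2.imwrite('pics/w9.png',cv2.resize(d['color'][:,:,::-1],(800,600),interpolation=cv2.INTER_CUBIC))
for n,p in(('handle',(.5243,-.308,.041)),('castor',(.567,-.0145,.004)),('board',(.4833,-.2992,.009))): print(n,w2p(d,p)/.7)
E
```

```text
28.275 [ 0.54979642 -0.13715933  0.16237964] [ 3.08634577e-04 -4.16740173e-01  9.09025438e-01 -5.35080465e-04] 0.08545130873888278
handle [229.21691221  27.91624574]
castor [485.48230955 403.60413365]
board [307.84377223   5.63344559]
```

Request:
carry_out(
  series=[
    {"travel": [0.14,0.98,0],"fingers": -1,"delta_rot": [0,0,0]},
    {"travel": [0.14,0.98,0],"fingers": -1,"delta_rot": [0,0,0]},
    {"travel": [0.14,0.98,0],"fingers": -1,"delta_rot": [0,0,0]},
    {"travel": [0.14,0.98,0],"fingers": -1,"delta_rot": [0,0,0]},
    {"travel": [0.14,0.98,0],"fingers": -1,"delta_rot": [0,0,0]},
  ],
)

```text
clock: 28.9
tcp_pos: [0.5674, -0.0155, 0.1619]
orientation: [0.0, -0.415, 0.91, -0.0]
wrist_force: [0.1, 0.5, 0.7]
finger_gap: 0.0852
grip_force: 0.0
```

Request:
carry_out(
  series=[
    {"travel": [0,0,-1],"fingers": -1,"delta_rot": [0,0,0]},
    {"travel": [0,0,-1],"fingers": -1,"delta_rot": [0,0,0]},
    {"travel": [0,0,0],"fingers": -1,"delta_rot": [0,0,0]},
  ],
)

```text
clock: 29.28
tcp_pos: [0.5656, -0.0156, 0.1099]
orientation: [-0.002, -0.416, 0.91, 0.001]
wrist_force: [0.0, -0.2, -0.1]
finger_gap: 0.0854
grip_force: 0.0
```

```bash
python3 - <<'E'
from h import *
d=cam('wrist'); save(d,'w10'); s=env.get_state(); print(s['clock'],s['tcp_pos'],s['orientation'],s['finger_gap'])
cv2.imwrite('pics/w10.png',cv2.resize(d['color'][:,:,::-1],(800,600),interpolation=cv2.INTER_CUBIC))
E
```

```text
29.325 [ 0.5665649  -0.01574676  0.11121618] [-6.42343593e-04 -4.15608325e-01  9.09543386e-01  3.69652468e-04] 0.08552694971062574
```

View pics/w10.png

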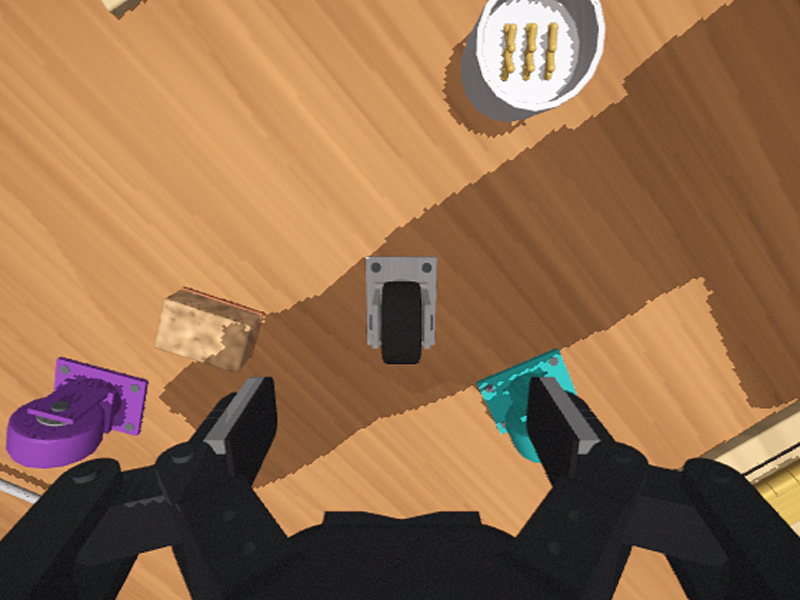

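The castor is straight and central between the fingers, with plate corners at (365,257), (437,257), (369,348), (435,347). I'll check the centre and the clearance to the turquoise look-alike.

```bash
python3 - <<'E'
from h import *
d=load('w10'); S=.7
B=np.array([(28,21),(28,-21),(-28,-21),(-28,21)])/1000
x,e=fit((d,np.array([(365,257),(437,257),(435,347),(369,348)])*S),B,.004,[.567,-.0145,4.0]); print(x,e,'psi',2*np.arctan2(.909543,-.415608))
for u,v,z in((476,383,.004),(557,349,.004),(575,400,.004)): 
    p=p2w(d,u*S,v*S,z)[:2]-x[:2]; ps=x[2]; print('turq rel tool x,y',p@[np.cos(ps),np.sin(ps)],p@[np.sin(ps),-np.cos(ps)])
E
```

```text
[ 0.56750036 -0.01299336  4.00857376] 0.63840047362672 psi 3.998815684658967
turq rel tool x,y -0.05404340970483743 0.04736760083255814
turq rel tool x,y -0.030831648145632044 0.09712351284677748
turq rel tool x,y -0.06702941336616727 0.11236130354356058
```

Request:
carry_out(
  series=[
    {"travel": [0.03,0.08,-1],"fingers": -1,"delta_rot": [0,0,0.05]},
    {"travel": [0,0,-1],"fingers": -1,"delta_rot": [0,0,0]},
    {"travel": [0,0,-1],"fingers": -1,"delta_rot": [0,0,0]},
    {"travel": [0,0,0],"fingers": -1,"delta_rot": [0,0,0]},
  ],
)

```text
clock: 29.82
tcp_pos: [0.5671, -0.0135, 0.036]
orientation: [-0.001, -0.418, 0.908, 0.001]
wrist_force: [-0.4, 0.6, 0.0]
finger_gap: 0.0855
grip_force: 0.0
```

Request:
carry_out(
  series=[
    {"travel": [0,0,-0.93],"fingers": -1,"delta_rot": [0,0,0]},
    {"travel": [0,0,0],"fingers": -1,"delta_rot": [0,0,0]},
  ],
)

```text
clock: 30.08
tcp_pos: [0.5677, -0.0133, 0.0136]
orientation: [-0.0, -0.418, 0.908, 0.0]
wrist_force: [-0.2, 0.2, 0.2]
finger_gap: 0.0855
grip_force: 0.0
```

Request:
carry_out(
  squeeze=60,
  series=[
    {"travel": [0,0,0],"fingers": 1,"delta_rot": [0,0,0]},
    {"travel": [0,0,0],"fingers": 1,"delta_rot": [0,0,0]},
    {"travel": [0,0,0],"fingers": 1,"delta_rot": [0,0,0]},
    {"travel": [0,0,0],"fingers": 1,"delta_rot": [0,0,0]},
    {"travel": [0,0,0],"fingers": 1,"delta_rot": [0,0,0]},
  ],
)

```text
clock: 30.7
tcp_pos: [0.5685, -0.0131, 0.014]
orientation: [0.001, -0.418, 0.908, -0.0]
wrist_force: [-0.3, 0.5, 6.5]
finger_gap: 0.0295
grip_force: 60.7
```

Request:
carry_out(
  series=[
    {"travel": [0,0,0.3],"fingers": 1,"delta_rot": [0,0,0]},
    {"travel": [0,0,1],"fingers": 1,"delta_rot": [0,0,0]},
    {"travel": [0,0,0],"fingers": 1,"delta_rot": [0,0,0]},
  ],
)

```text
clock: 31.08
tcp_pos: [0.5691, -0.0133, 0.0471]
orientation: [0.001, -0.418, 0.908, -0.001]
wrist_force: [-0.1, -0.3, -1.9]
finger_gap: 0.0291
grip_force: 59.8
```

Request:
carry_out(
  series=[
    {"travel": [0,0,1],"fingers": 1,"delta_rot": [0,0,0]},
    {"travel": [0,0,1],"fingers": 1,"delta_rot": [0,0,0]},
    {"travel": [-0.355,-0.932,1],"fingers": 1,"delta_rot": [0,0,-1]},
    {"travel": [-0.355,-0.932,0.5],"fingers": 1,"delta_rot": [0,0,-1]},
    {"travel": [-0.355,-0.932,0],"fingers": 1,"delta_rot": [0,0,-1]},
  ],
)

```text
clock: 31.7
tcp_pos: [0.5413, -0.0837, 0.1333]
orientation: [0.0, -0.276, 0.961, -0.0]
wrist_force: [0.2, 0.2, -2.4]
finger_gap: 0.0291
grip_force: 59.7
```

Request:
carry_out(
  series=[
    {"travel": [-0.355,-0.932,0],"fingers": 1,"delta_rot": [0,0,-1]},
    {"travel": [-0.355,-0.932,0],"fingers": 1,"delta_rot": [0,0,-1]},
    {"travel": [-0.355,-0.932,0],"fingers": 1,"delta_rot": [0,0,-1]},
    {"travel": [-0.355,-0.932,0],"fingers": 1,"delta_rot": [0,0,-1]},
    {"travel": [-0.355,-0.932,0],"fingers": 1,"delta_rot": [0,0,-1]},
  ],
)

```text
clock: 32.33
tcp_pos: [0.4959, -0.1999, 0.1319]
orientation: [-0.001, -0.03, 1.0, 0.0]
wrist_force: [0.2, -0.0, -2.7]
finger_gap: 0.0298
grip_force: 59.7
```

Request:
carry_out(
  series=[
    {"travel": [-0.355,-0.932,0],"fingers": 1,"delta_rot": [0,0,-1]},
    {"travel": [-0.355,-0.932,0],"fingers": 1,"delta_rot": [0,0,-1]},
    {"travel": [-0.355,-0.932,0],"fingers": 1,"delta_rot": [0,0,-0.8]},
    {"travel": [-0.355,-0.932,0],"fingers": 1,"delta_rot": [0,0,0]},
    {"travel": [-0.355,-0.932,0],"fingers": 1,"delta_rot": [0,0,0]},
  ],
)

```text
clock: 32.95
tcp_pos: [0.4516, -0.3163, 0.1318]
orientation: [-0.001, 0.108, 0.994, 0.001]
wrist_force: [0.2, -1.1, -2.1]
finger_gap: 0.0293
grip_force: 59.7
```

Request:
carry_out(
  series=[
    {"travel": [-0.355,-0.932,0],"fingers": 1,"delta_rot": [0,0,0]},
    {"travel": [0,0,0],"fingers": 1,"delta_rot": [0,0,0]},
    {"travel": [0,0,0],"fingers": 1,"delta_rot": [0,0,0]},
  ],
)

```text
clock: 33.33
tcp_pos: [0.4432, -0.3385, 0.1322]
orientation: [-0.001, 0.108, 0.994, 0.001]
wrist_force: [-1.5, -0.1, -0.9]
finger_gap: 0.0292
grip_force: 59.8
```

```bash
python3 - <<'E'
from h import *
d=cam('wrist'); save(d,'w11'); s=env.get_state(); print(s['clock'],s['tcp_pos'],s['orientation'],s['finger_gap'],'psi',2*np.arctan2(s['orientation'][2],s['orientation'][1]))
E
```

```text
33.375 [ 0.44336207 -0.3382703   0.13242059] [-4.46578054e-04  1.07918615e-01  9.94159433e-01  6.28927243e-04] 0.02893141364530231 psi 2.9253341923359875
```

Request:
carry_out(
  series=[
    {"travel": [0.05,-0.05,-1],"fingers": 1,"delta_rot": [0,0,0]},
    {"travel": [0,0,-1],"fingers": 1,"delta_rot": [0,0,0]},
    {"travel": [0,0,-1],"fingers": 1,"delta_rot": [0,0,0]},
    {"travel": [0,0,-0.7],"fingers": 1,"delta_rot": [0,0,0]},
    {"travel": [0,0,0],"fingers": 1,"delta_rot": [0,0,0]},
  ],
)

```text
clock: 34.0
tcp_pos: [0.444, -0.3385, 0.0391]
orientation: [-0.001, 0.108, 0.994, 0.001]
wrist_force: [0.1, 0.5, -1.1]
finger_gap: 0.0289
grip_force: 59.8
```

Request:
carry_out(
  series=[
    {"travel": [0.02,-0.03,-0.4],"fingers": 1,"delta_rot": [0,0,0]},
    {"travel": [0,0,-0.15],"fingers": 1,"delta_rot": [0,0,0]},
    {"travel": [0,0,0],"fingers": 1,"delta_rot": [0,0,0]},
  ],
)

```text
clock: 34.38
tcp_pos: [0.4452, -0.3412, 0.0268]
orientation: [-0.0, 0.108, 0.994, 0.0]
wrist_force: [-0.4, 0.2, -2.3]
finger_gap: 0.029
grip_force: 59.8
```

Request:
carry_out(
  series=[
    {"travel": [-0.02,0.06,-0.15],"fingers": 1,"delta_rot": [0,0,0]},
    {"travel": [0,0,0],"fingers": 1,"delta_rot": [0,0,0]},
  ],
)

```text
clock: 34.62
tcp_pos: [0.4448, -0.3397, 0.0231]
orientation: [0.0, 0.108, 0.994, -0.0]
wrist_force: [0.3, 0.3, -2.2]
finger_gap: 0.0296
grip_force: 59.9
```

Request:
carry_out(
  series=[
    {"travel": [0,0,0],"fingers": -0.35,"delta_rot": [0,0,0]},
    {"travel": [0,0,0],"fingers": -0.35,"delta_rot": [0,0,0]},
    {"travel": [0,0,0],"fingers": -0.35,"delta_rot": [0,0,0]},
    {"travel": [0,0,0.6],"fingers": -0.35,"delta_rot": [0,0,0]},
    {"travel": [0,0,1],"fingers": -0.35,"delta_rot": [0,0,0]},
  ],
)

```text
clock: 35.25
tcp_pos: [0.4443, -0.3393, 0.0636]
orientation: [-0.001, 0.108, 0.994, 0.001]
wrist_force: [-0.4, 0.3, -0.8]
finger_gap: 0.0579
grip_force: 0.0
```

Request:
carry_out(
  series=[
    {"travel": [0,0,1],"fingers": -0.35,"delta_rot": [0,0,0]},
    {"travel": [0,0,1],"fingers": -1,"delta_rot": [0,0,0]},
    {"travel": [0,0,1],"fingers": -1,"delta_rot": [0,0,0]},
    {"travel": [0,0,1],"fingers": -1,"delta_rot": [0,0,0]},
    {"travel": [0,0,0],"fingers": -1,"delta_rot": [0,0,0]},
  ],
)

```text
clock: 35.88
tcp_pos: [0.446, -0.341, 0.1663]
orientation: [0.002, 0.108, 0.994, -0.002]
wrist_force: [0.6, -0.0, 0.3]
finger_gap: 0.0854
grip_force: 0.0
```

```bash
python3 - <<'E'
from h import *
d=cam('wrist'); save(d,'w12'); s=env.get_state(); print(s['clock'],s['tcp_pos'],s['finger_gap'])
# crude: project expected footprints, print them and check vs edges
x=np.array([.4833,-.2990]);th=-.2155;c,si=np.cos(th),np.sin(th)
W=lambda a,b,z:w2p(d,[x[0]+c*a-si*b,x[1]+si*a+c*b,z])
for a,b in((-30-28,-48-21),(-30-28,-48+21),(-30+28,-48-21),(-30+28,-48+21)): print('castor',W(a/1e3,b/1e3,.013).round(1))
for a,b in((35,-50),(49,-50),(35,50),(49,50)): print('handle',W(a/1e3,b/1e3,.041).round(1))
img=d['color'][:,:,::-1].copy(); cv2.imwrite('pics/w12.png',img)
# overlay contours for later view
def poly(pts,z,col): cv2.polylines(img,[np.array([W(a/1e3,b/1e3,z)*8 for a,b in pts]).astype(int)],True,col,1,cv2.LINE_AA,3)
R4=lambda X,Y,w,h:[(X-w/2,Y-h/2),(X+w/2,Y-h/2),(X+w/2,Y+h/2),(X-w/2,Y+h/2)]
poly(R4(-30,-48,56,42),.013,(0,0,255)); poly(R4(42,0,14,100).copy(),.041,(0,0,255)); poly(R4(0,0,150,190),.009,(255,0,0))
poly(R4(-30,-48,72,58),.009,(255,0,0)); poly(R4(42,0,36,116),.009,(255,0,0))
cv2.imwrite('pics/w12o.png',cv2.resize(img,(800,600),interpolation=cv2.INTER_CUBIC))
E
```

```text
35.925 [ 0.44534424 -0.3403262   0.16459448] 0.08530180803761958
castor [261.6 163.3]
castor [304.4 163.3]
castor [262.7 217.3]
castor [303.2 217.4]
handle [280.9 262.2]
handle [280.9 274.8]
handle [382.6 262.3]
handle [381.2 274.9]
```

Request:
carry_out(
  series=[
    {"travel": [0.41,1,0],"fingers": -1,"delta_rot": [0,0,0]},
    {"travel": [0.41,1,0],"fingers": -1,"delta_rot": [0,0,0]},
    {"travel": [0.41,1,0],"fingers": -1,"delta_rot": [0,0,0]},
    {"travel": [0.41,1,0],"fingers": -1,"delta_rot": [0,0,0]},
    {"travel": [0.41,1,0],"fingers": -1,"delta_rot": [0,0,0]},
  ],
)

```text
clock: 36.55
tcp_pos: [0.4956, -0.2135, 0.1619]
orientation: [-0.001, 0.108, 0.994, 0.0]
wrist_force: [0.1, 0.5, -0.1]
finger_gap: 0.0852
grip_force: 0.0
```

Request:
carry_out(
  series=[
    {"travel": [0.41,1,0],"fingers": -1,"delta_rot": [0,0,0]},
    {"travel": [0.41,1,0],"fingers": -1,"delta_rot": [0,0,0]},
    {"travel": [0.41,1,0],"fingers": -1,"delta_rot": [0,0,0]},
    {"travel": [0.41,1,0],"fingers": -1,"delta_rot": [0,0,0]},
    {"travel": [0.41,1,0],"fingers": -1,"delta_rot": [0,0,0]},
  ],
)

```text
clock: 37.17
tcp_pos: [0.5467, -0.0886, 0.1619]
orientation: [-0.001, 0.108, 0.994, 0.0]
wrist_force: [0.5, -0.2, 0.7]
finger_gap: 0.0851
grip_force: 0.0
```

Request:
carry_out(
  series=[
    {"travel": [0.41,1,0],"fingers": -1,"delta_rot": [0,0,0]},
    {"travel": [0.41,1,0],"fingers": -1,"delta_rot": [0,0,0]},
    {"travel": [0.41,1,0],"fingers": -1,"delta_rot": [0,0,0]},
    {"travel": [0.41,1,0],"fingers": -1,"delta_rot": [0,0,0]},
    {"travel": [0.41,1,0],"fingers": -1,"delta_rot": [0,0,0]},
  ],
)

```text
clock: 37.8
tcp_pos: [0.598, 0.0362, 0.1618]
orientation: [-0.001, 0.108, 0.994, 0.0]
wrist_force: [0.4, -0.2, 0.8]
finger_gap: 0.0855
grip_force: 0.0
```

Request:
carry_out(
  series=[
    {"travel": [0.41,1,0],"fingers": -1,"delta_rot": [0,0,0]},
    {"travel": [0.41,1,0],"fingers": -1,"delta_rot": [0,0,0]},
    {"travel": [0.41,1,0],"fingers": -1,"delta_rot": [0,0,0]},
    {"travel": [0.41,1,0],"fingers": -1,"delta_rot": [0,0,0]},
    {"travel": [0.41,1,0],"fingers": -1,"delta_rot": [0,0,0]},
  ],
)

```text
clock: 38.42
tcp_pos: [0.6493, 0.161, 0.1617]
orientation: [-0.001, 0.108, 0.994, -0.0]
wrist_force: [0.3, -0.0, 0.4]
finger_gap: 0.0854
grip_force: 0.0
```

Request:
carry_out(
  series=[
    {"travel": [0.41,1,0],"fingers": -1,"delta_rot": [0,0,0]},
    {"travel": [0,0,-1],"fingers": -1,"delta_rot": [0,0,0]},
    {"travel": [0,0,-1],"fingers": -1,"delta_rot": [0,0,0]},
    {"travel": [0,0,0],"fingers": -1,"delta_rot": [0,0,0]},
    {"travel": [0,0,0],"fingers": -1,"delta_rot": [0,0,0]},
  ],
)

```text
clock: 39.05
tcp_pos: [0.66, 0.1851, 0.1132]
orientation: [-0.0, 0.108, 0.994, -0.0]
wrist_force: [-0.0, 0.3, 0.5]
finger_gap: 0.0853
grip_force: 0.0
```

```bash
python3 - <<'E'
from h import *
d=cam('wrist'); save(d,'w13'); s=env.get_state(); t=s['tcp_pos']; print(s['clock'],t,s['orientation'],s['finger_gap'])
u,v=w2p(d,[.6599,.1853,.02]); print('expected px',u,v)
# knob segmentation: GrabCut around the expected place
r=20; rect=(int(u)-35,int(v)-35,70,70); m=np.zeros(d['color'].shape[:2],np.uint8)
cv2.circle(m,(int(u),int(v)),36,3,-1); m[(m==0)]=0; cv2.circle(m,(int(u),int(v)),10,1,-1)
cv2.grabCut(d['color'][:,:,::-1].copy(),m,None,np.zeros((1,65)),np.zeros((1,65)),6,cv2.GC_INIT_WITH_MASK)
b=((m==1)|(m==3)).astype(np.uint8); ys,xs=np.nonzero(b); print('seg',xs.min(),xs.max(),ys.min(),ys.max(),xs.mean(),ys.mean(),b.sum())
print('centre',p2w(d,(xs.min()+xs.max())/2,(ys.min()+ys.max())/2,.02))
g=cv2.GaussianBlur(cv2.cvtColor(d['color'],cv2.COLOR_RGB2GRAY),(3,3),0)
c=cv2.HoughCircles(g[int(v)-60:int(v)+60,int(u)-60:int(u)+60],cv2.HOUGH_GRADIENT,1,20,param1=80,param2=12,minRadius=12,maxRadius=28)
if c is not None:
    for q in c[0][:4]: print('circle',q[0]+int(u)-60,q[1]+int(v)-60,q[2],p2w(d,q[0]+int(u)-60,q[1]+int(v)-60,.026))
E
```

```text
39.1 [0.66048571 0.18519931 0.11398053] [5.51941327e-04 1.08282988e-01 9.94119938e-01 1.97577372e-04] 0.08519738440153568
expected px 281.7478381711179 212.44048160578922
seg 264 299 195 229 281.59330628803247 211.79513184584178 986
centre [0.65948497 0.1851826  0.02      ]
circle 282.5 210.5 15.5 [0.65653581 0.18664579 0.026     ]
```

Request:
carry_out(
  series=[
    {"travel": [-0.04,0,-1],"fingers": -1,"delta_rot": [0,0,0]},
    {"travel": [0,0,-1],"fingers": -1,"delta_rot": [0,0,0]},
    {"travel": [0,0,-1],"fingers": -1,"delta_rot": [0,0,0]},
    {"travel": [0,0,-0.8],"fingers": -1,"delta_rot": [0,0,0]},
    {"travel": [0,0,0],"fingers": -1,"delta_rot": [0,0,0]},
  ],
)

```text
clock: 39.72
tcp_pos: [0.6583, 0.185, 0.0175]
orientation: [-0.001, 0.108, 0.994, -0.0]
wrist_force: [-0.4, 0.1, 0.5]
finger_gap: 0.0855
grip_force: 0.0
```

Request:
carry_out(
  series=[
    {"travel": [0.02,0.01,-0.53],"fingers": -1,"delta_rot": [0,0,0]},
    {"travel": [0,0,0],"fingers": -1,"delta_rot": [0,0,0]},
  ],
)

```text
clock: 39.98
tcp_pos: [0.6594, 0.1855, 0.0046]
orientation: [-0.0, 0.108, 0.994, 0.0]
wrist_force: [-0.4, -0.3, 0.1]
finger_gap: 0.0857
grip_force: 0.0
```

Request:
carry_out(
  squeeze=40,
  series=[
    {"travel": [0,0,0],"fingers": 1,"delta_rot": [0,0,0]},
    {"travel": [0,0,0],"fingers": 1,"delta_rot": [0,0,0]},
    {"travel": [0,0,0],"fingers": 1,"delta_rot": [0,0,0]},
    {"travel": [0,0,0],"fingers": 1,"delta_rot": [0,0,0]},
    {"travel": [0,0,0],"fingers": 1,"delta_rot": [0,0,0]},
  ],
)

```text
clock: 40.6
tcp_pos: [0.66, 0.1855, 0.0054]
orientation: [0.001, 0.108, 0.994, 0.0]
wrist_force: [0.4, -0.2, 3.5]
finger_gap: 0.0281
grip_force: 39.7
```

Request:
carry_out(
  series=[
    {"travel": [0,0,0.4],"fingers": 1,"delta_rot": [0,0,0]},
    {"travel": [0,0,1],"fingers": 1,"delta_rot": [0,0,0]},
    {"travel": [0,0,1],"fingers": 1,"delta_rot": [0,0,0]},
    {"travel": [0,0,1],"fingers": 1,"delta_rot": [0,0,0]},
    {"travel": [0,0,0],"fingers": 1,"delta_rot": [0,0,0]},
  ],
)

```text
clock: 41.22
tcp_pos: [0.6613, 0.1858, 0.0926]
orientation: [0.002, 0.108, 0.994, 0.001]
wrist_force: [-0.4, -0.3, -0.6]
finger_gap: 0.0279
grip_force: 39.5
```

Request:
carry_out(
  series=[
    {"travel": [-0.436,-0.955,1],"fingers": 1,"delta_rot": [0,0,0]},
    {"travel": [-0.436,-0.955,1],"fingers": 1,"delta_rot": [0,0,0]},
    {"travel": [-0.436,-0.955,0],"fingers": 1,"delta_rot": [0,0,0]},
    {"travel": [-0.436,-0.955,0],"fingers": 1,"delta_rot": [0,0,0]},
    {"travel": [-0.436,-0.955,0],"fingers": 1,"delta_rot": [0,0,0]},
  ],
)

```text
clock: 41.85
tcp_pos: [0.6038, 0.0654, 0.1384]
orientation: [-0.001, 0.108, 0.994, -0.0]
wrist_force: [0.1, 0.2, -0.4]
finger_gap: 0.0278
grip_force: 39.5
```

Request:
carry_out(
  series=[
    {"travel": [-0.436,-0.955,0],"fingers": 1,"delta_rot": [0,0,0]},
    {"travel": [-0.436,-0.955,0],"fingers": 1,"delta_rot": [0,0,0]},
    {"travel": [-0.436,-0.955,0],"fingers": 1,"delta_rot": [0,0,0]},
    {"travel": [-0.436,-0.955,0],"fingers": 1,"delta_rot": [0,0,0]},
    {"travel": [-0.436,-0.955,0],"fingers": 1,"delta_rot": [0,0,0]},
  ],
)

```text
clock: 42.48
tcp_pos: [0.5493, -0.0538, 0.1385]
orientation: [-0.001, 0.108, 0.994, 0.0]
wrist_force: [-0.0, -0.3, 0.5]
finger_gap: 0.0283
grip_force: 39.5
```

Request:
carry_out(
  series=[
    {"travel": [-0.436,-0.955,0],"fingers": 1,"delta_rot": [0,0,0]},
    {"travel": [-0.436,-0.955,0],"fingers": 1,"delta_rot": [0,0,0]},
    {"travel": [-0.436,-0.955,0],"fingers": 1,"delta_rot": [0,0,0]},
    {"travel": [-0.436,-0.955,0],"fingers": 1,"delta_rot": [0,0,0]},
    {"travel": [-0.436,-0.955,0],"fingers": 1,"delta_rot": [0,0,0]},
  ],
)

```text
clock: 43.1
tcp_pos: [0.4949, -0.173, 0.1385]
orientation: [-0.001, 0.108, 0.994, 0.0]
wrist_force: [0.3, -0.5, -0.4]
finger_gap: 0.0278
grip_force: 39.5
```

Request:
carry_out(
  series=[
    {"travel": [-0.436,-0.955,0],"fingers": 1,"delta_rot": [0,0,0]},
    {"travel": [-0.436,-0.955,0],"fingers": 1,"delta_rot": [0,0,0]},
    {"travel": [-0.436,-0.955,0],"fingers": 1,"delta_rot": [0,0,0]},
    {"travel": [0,0,-1],"fingers": 1,"delta_rot": [0,0,0]},
    {"travel": [0,0,-1],"fingers": 1,"delta_rot": [0,0,0]},
  ],
)

```text
clock: 43.72
tcp_pos: [0.4626, -0.2444, 0.0883]
orientation: [-0.0, 0.109, 0.994, 0.0]
wrist_force: [-0.1, -0.1, -1.1]
finger_gap: 0.028
grip_force: 39.5
```

Request:
carry_out(
  series=[
    {"travel": [0,0,-0.5],"fingers": 1,"delta_rot": [0,0,0]},
    {"travel": [0,0,0],"fingers": 1,"delta_rot": [0,0,0]},
    {"travel": [0,0,0],"fingers": 1,"delta_rot": [0,0,0]},
  ],
)

```text
clock: 44.1
tcp_pos: [0.4637, -0.2444, 0.0779]
orientation: [0.0, 0.108, 0.994, -0.0]
wrist_force: [-0.5, -1.1, -0.4]
finger_gap: 0.0279
grip_force: 39.5
```

Request:
carry_out(
  series=[
    {"travel": [0.05,0.02,-1],"fingers": 1,"delta_rot": [0,0,0]},
    {"travel": [0,0,-0.9],"fingers": 1,"delta_rot": [0,0,0]},
    {"travel": [0,0,-0.4],"fingers": 1,"delta_rot": [0,0,0]},
    {"travel": [0,0,0],"fingers": 1,"delta_rot": [0,0,0]},
  ],
)

```text
clock: 44.6
tcp_pos: [0.4646, -0.2437, 0.0199]
orientation: [-0.0, 0.108, 0.994, 0.0]
wrist_force: [-0.2, -0.3, -0.1]
finger_gap: 0.0283
grip_force: 39.5
```

Request:
carry_out(
  series=[
    {"travel": [0,0,-0.2],"fingers": 1,"delta_rot": [0,0,0]},
    {"travel": [0,0,0],"fingers": 1,"delta_rot": [0,0,0]},
  ],
)

```text
clock: 44.85
tcp_pos: [0.4648, -0.244, 0.0152]
orientation: [0.0, 0.108, 0.994, -0.0]
wrist_force: [0.7, 1.0, -0.4]
finger_gap: 0.0283
grip_force: 39.5
```

Request:
carry_out(
  series=[
    {"travel": [0,0,0],"fingers": -0.2,"delta_rot": [0,0,0]},
    {"travel": [0,0,0],"fingers": -0.2,"delta_rot": [0,0,0]},
    {"travel": [0,0,0],"fingers": -0.2,"delta_rot": [0,0,0]},
    {"travel": [0,0,0.6],"fingers": -0.2,"delta_rot": [0,0,0]},
    {"travel": [0,0,1],"fingers": -0.2,"delta_rot": [0,0,0]},
  ],
)

```text
clock: 45.48
tcp_pos: [0.464, -0.2434, 0.0553]
orientation: [-0.001, 0.108, 0.994, 0.0]
wrist_force: [0.5, -0.6, 0.9]
finger_gap: 0.0513
grip_force: 0.0
```

Request:
carry_out(
  series=[
    {"travel": [0,0,1],"fingers": -0.2,"delta_rot": [0,0,0]},
    {"travel": [0.5,0,1],"fingers": -0.2,"delta_rot": [0,0,0]},
    {"travel": [1,0,1],"fingers": -0.2,"delta_rot": [0,0,0]},
    {"travel": [1,0,1],"fingers": -1,"delta_rot": [0,0,0]},
    {"travel": [1,-1,1],"fingers": -1,"delta_rot": [0,0,0]},
  ],
)

```text
clock: 46.1
tcp_pos: [0.5528, -0.2676, 0.1822]
orientation: [0.0, 0.107, 0.994, 0.0]
wrist_force: [0.7, -0.9, 0.4]
finger_gap: 0.0842
grip_force: 0.0
```

Request:
carry_out(
  series=[
    {"travel": [1,-1,0],"fingers": -1,"delta_rot": [0,0,0]},
    {"travel": [1,0,0],"fingers": -1,"delta_rot": [0,0,0]},
    {"travel": [0,0,0],"fingers": -1,"delta_rot": [0,0,0]},
    {"travel": [0,0,0],"fingers": -1,"delta_rot": [0,0,0]},
  ],
)

```text
clock: 46.6
tcp_pos: [0.6014, -0.2934, 0.1802]
orientation: [-0.0, 0.108, 0.994, 0.0]
wrist_force: [-0.2, 0.7, 0.8]
finger_gap: 0.0853
grip_force: 0.0
```

```bash
python3 - <<'E'
from h import *
d=cam('wrist'); save(d,'w14'); s=env.get_state(); print(s['clock'],s['tcp_pos'],s['orientation'])
u,v=w2p(d,[.4833,-.299,.02]); print(u,v)
crop(d,'w14',max(0,int(u)-125),max(0,int(v)-100),250,3.2)
e=cam('top'); save(e,'topE')
E
```

```text
46.65 [ 0.60122988 -0.29337515  0.18023625] [-2.64117391e-04  1.08154243e-01  9.94134086e-01  9.13582793e-05]
248.12534594503757 72.23981468489623
```

View pics/w14.png

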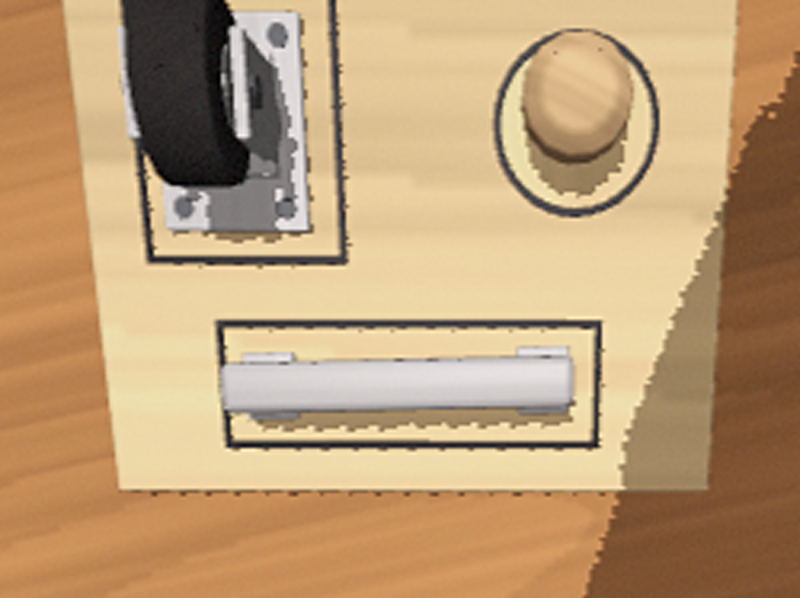

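The final view shows castor, handle and small knob each inside its outline. I'll put numbers on it.

```bash
python3 - <<'E'
from h import *
d=load('w14'); f=lambda P:(np.array(P,float)+.5)/3.2-.5+np.array([123,0])
D=np.array([(6,-77),(6,-19),(24,-58),(24,58),(60,58),(60,-58),(75,-95),(75,95)])/1e3
x,e=fit((d,f([(150,262),(346,262),(219,322),(600,322),(597,445),(229,446),(119,490),(709,490)])),D,.009,[.4833,-.299,-.2155]); print('board',x,e)
c,s=np.cos(x[2]),np.sin(x[2]); A=np.array([[c,s],[-s,c]])
rel=lambda h:((A@(h[:2]-x[:2]))*1e3).round(1)
h,e=fit((d,f([(222,365),(572,357),(573,404),(225,411)])),np.array([(-7,-50),(-7,50),(7,50),(7,-50)])/1e3,.041,[.524,-.308,-.2155]); print('handle',rel(h),h[2]-x[2],e)
h,e=fit((d,f([(310,230),(166,230),(299,12)])),np.array([(28,21),(28,-21),(-28,21)])/1e3,.013,[.444,-.339,-.2155]); print('castor',rel(h),h[2]-x[2],e)
print('knob',rel(p2w(d,*f((579,95)),.029)), 'circle',rel(p2w(d,*f((577,121)),.009)))
a,b=load('top'),load('topE')
for n,(U,V) in dict(tin=(443,404),block=(444,274),glue=(332,204),purple=(453,220),turq=(350,342)).items():
    u,v=int(U*.7),int(V*.7); q=lambda t:t['color'][v-18:v+18,u-18:u+18].astype(float); print(n,abs(q(a)-q(b)).mean().round(1))
print(env.get_state()['clock'])
E
```

```text
board [ 0.48361758 -0.29866001 -0.21459498] 0.4484510010348414
handle [41.5 -0.7] 0.019356503410553783 1.1086761479364062
castor [-29.6 -48.9] -0.011119904487700893 0.25243278701301347
knob [-32.8  49.3] circle [-31.   50.2]
tin 41.1
block 8.7
glue 8.6
purple 8.4
turq 11.6
46.7
```

```bash
python3 - <<'E'
from h import *
e=cam('scene'); b=e['color'][:,:,::-1].copy(); a=cv2.resize(cv2.imread('pics/scene0.png'),(560,420),interpolation=cv2.INTER_AREA)
for n,(U,V) in dict(tin=(428,220),block=(343,291),glue=(396,380)).items():
    u,v=int(U*.7),int(V*.7); r=cv2.matchTemplate(b[v-45:v+45,u-45:u+45],a[v-20:v+20,u-20:u+20],cv2.TM_CCOEFF_NORMED); m=cv2.minMaxLoc(r); print(n,round(m[1],2),np.array(m[3])-25)
E
```

```text
tin 0.36 [-1 11]
block 0.73 [0 0]
glue 0.98 [0 0]
```

```bash
python3 - <<'E'
from h import *
s=env.get_state(); e=cam('scene')
for t,d,z in(('top0',load('top'),.05),('topE',load('topE'),.05),('scene',e,.05)):
    u,v=w2p(d,[.4427,-.073,z]); u,v=int(u),int(v); print(t,u,v)
    g=d['color'][v-22:v+24:2,u-24:u+26:2].astype(int)
    sat=g.max(2)-g.min(2); 
    print('\n'.join(''.join('#' if q<28 and m>150 else ('+' if q<28 and m>70 else('o' if q<28 else '.')) for q,m in zip(r,mm)) for r,mm in zip(sat,g.max(2))))
E
```

```text
top0 309 282
.........................
.........................
.........................
.........................
.........................
.........................
..........+o++o..........
.........o######+........
........o########+.......
........#####.####.......
........###+##.###.......
.......+####.##.###......
.......###.##.#####......
........###.##.##+#......
........####.####++......
........#+######+#.......
.........#+++#+o#........
...........#####.........
.........................
.........................
.........................
.........................
.........................
topE 309 282
.........................
.........................
.........................
.........................
.........................
.........................
..........++++o..........
.........+++##++.........
........+++++++++........
........+##+..#+#+.......
.......++##.#+.#++.......
.......+####.#+.+#+......
.......+++.#+.+++##......
........##+.+#.++++......
........+#+#.+#+#+.......
........++###+##++.......
.........++++++++........
...........+++++.........
.........................
.........................
.........................
.........................
.........................
scene 299 146
.........................
.........................
.........................
.........................
.........................
.........................
.........................
.........................
.........................
.........++++++++........
........++++++++++.......
.......+++++++++++.......
.......+++.+.+.+++.......
.......+++.+.+.+++.......
.......+++++++++++.......
.......+++++++++++.......
.......+++++++++++.......
.......+++++++++++.......
.......+++++++++++.......
.......+++++++++++.......
.......+++++++++++.......
........+++++++++........
..........+++++..........
```

The tin hasn't moved; it is just in shadow now. All five pieces are placed, so I'm handing in.

```bash
python3 -c "
from workcell import env
print(env.hand_in())"
```

```text
the job is handed in; nothing more can be done
None
```

Both kits are made up and handed in at about 47 s: all five pieces sit within about 3 mm of their outline centres and within about 1° of square, and the tin, sanding block, glue bottle and look-alikes were left where they stood.

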